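# Press a headset seal home in the bench press and hold the lever

## Task

Lift only the top cup off the stack of three headset cups and set it, seal side up, fully down in the round nest of the bench press, while the press's safety catch is still on. Then let go of the cup, flip the safety catch off by pushing its thumb plate down, take the lever's ball knob, pull it over and down to its stop, and finish while holding it there, so that the sprung foot keeps pressing the freshly glued seal. Leave the other two cups standing as they are and do not knock over the oil bottle or the grease tin.

Things in the scene. Friction and masses are not known exactly. Their poses are not given: they have to be found in the camera images.
- seal_press: grey bench lever press fixed to the worktop; base plate 230 x 90 x 14 mm. Origin: on the worktop, under the middle of its round steel nest. x to the back (lever's hinge), y to the catch's side, z up; offsets below in this frame. High parts while parked: lever and knob (x 70 to 115, y within 16, up to z 268 mm), catch and its post (x 65 to 95, y 20 to 133, up to z 150); above the nest it is open
- nest_floor (a point): centre of the floor of the nest's recess, 35 mm above the worktop; axes as the press. The nest is a round steel ring, outer radius 34.5 mm, rim 41 mm above the worktop; its recess is 6 mm deep, a cone 53 mm wide at the mouth and 45 mm at the floor
- lever_hinge (a point): middle of the lever's hinge pin, at x 90, y 0, z 82 mm in the press's frame; the pin runs along the press's y
- press_lever (a joint): lever angle, rad: 0 parked (upright, leaning 3 degrees back), grows as it is pulled to the front (press -x) and down; 1.62 = hard stop, lever level. A return spring lifts it again when let go. The knob needs about 1 N at the start, about 12 N near the stop (foot on the cup over the last 0.09 rad). With the catch on, the tongue stops the lever's side pin within about 0.1 rad
- ball_knob: black revolving ball knob, 32 mm across, on the lever's end; origin at the ball's centre, 170 mm from the hinge pin. Parked: 252 mm above the worktop; at the stop: 82 mm above it, 80 mm in front of the nest's centre. A 13 mm rod with a 20 mm collar next to the ball runs from it to the hinge; else nothing within 50 mm to either side. Mugs hang on the wall boards from 0.6 m above the worktop, beyond 0.68 m
- safety_catch (a joint): safety catch angle, rad: 0 on (tongue in front of the lever's side pin), grows as its thumb plate goes down and the tongue up; clear of the pin from about 0.4; 0.75 = end of travel. It stays where it is left (about 1 N at the thumb plate moves it). Starts between 0 and 0.1
- catch_thumb (a point): middle of the top face of the catch's thumb plate, 26 x 26 mm; at 0 level, 141 mm above the worktop, at x 79, y 120 mm in the press's frame. The catch turns about a pin along the press's x at y 62, z 137 mm: over the full travel the plate sinks about 40 mm and draws 13 mm nearer to the lever
- press_foot: round steel foot, 35 mm across, on a sprung rod under the lever, 90 mm from the hinge; origin: centre of its pressing face. It yields up to 12 mm into the lever. Lever at the stop: it presses the cup with about 18 N
- cup_top: the top one of three equal headset cups, which stand one on another, nested: bright metal ring 41 mm across with a black rubber seal on top. 12.6 mm high without the seal, about 16 with it; cups follow each other at 12.7 mm, so this one's underside is 25 mm above the worktop. Origin: centre of its underside, z up. 45 g. Grasp across its diameter near its upper edge
- cup_mid: the middle cup of the stack, same shape, underside 12.7 mm above the worktop; stays
- cup_low: the bottom cup of the stack, same shape; stays. Fixed things near the way from the stack to the press, in m ahead / to the left of the robot's base: a dark green bottle, 72 mm across, about 300 mm tall, at 0.56 / 0.03; a drinking glass, 80 mm across, 93 mm tall, at 0.34 / 0.04
- oil_can: cream oil bottle with a long red spout, 45 mm across, 165 mm tall, loose bystander in front of the press, to the left; origin at its underside
- grease: grease tin, 73 mm across, 92 mm tall, loose bystander in front of the press, to the left; origin at its underside
There are look-alikes about, which are no part of the job. Leave any orange or turquoise look-alike of the cup_top alone.

How it is judged:
On the way, in this order (a step that is already met when the one before it is completed fails the run):
1. the top cup sits level and fully down in the nest, let go, with the catch still on and the lever parked (horizontal distance between cup_top and nest_floor below 0.004 m and z of cup_top in the frame of nest_floor between -0.003 and 0.003 m and angle between cup_top's own z axis and vertical below 0.1 rad and contact force between the fingers and cup_top below 0.1 N and value of joint safety_catch below 0.25 rad and value of joint press_lever below 0.2 rad), for 0.2 s.
2. the safety catch is flipped off with the lever still parked (value of joint safety_catch above 0.5 rad and value of joint press_lever below 0.2 rad), for 0.1 s.
At the end, for the whole second after the job is handed in: the fingers hold the knob (over 2 N) and the lever is within 0.05 rad of its stop; the foot presses the top cup with over 10 N; that cup lies level on the nest's floor (3 mm), within 4 mm of its centre; the catch is off; the other two cups still stand within 20 mm of their place (value of joint press_lever above 1.57 rad and contact force between press_foot and cup_top above 10 N and contact force between the fingers and ball_knob above 2 N and value of joint safety_catch above 0.4 rad and horizontal distance between cup_top and nest_floor below 0.004 m and z of cup_top in the frame of nest_floor between -0.003 and 0.003 m and angle between each of cup_top, cup_mid, cup_low's own z axis and vertical below 0.1 rad and distance of each of cup_mid, cup_low from where it was at the start of the episode below 0.02 m); the arm keeps its last pose, push and grip.
It fails at once if one of the other two cups is pulled away or tipped (distance of any of cup_mid, cup_low from where it was at the start of the episode above 0.03 m or angle between any of cup_mid, cup_low's own z axis and vertical above 0.5 rad).
It fails at once if the oil bottle or the grease tin is knocked over (angle between any of oil_can, grease's own z axis and vertical above 0.6 rad).
It also fails if it takes over 72 s, if anything falls off the work surface, if the arm or the gripper's body presses on something with over 40 N, if the wrist force passes 120 N, or if a joint passes its speed limit or range.

## Robot

A 6-joint arm with a two-finger parallel gripper is mounted at the origin on a cart in front of the work surface, level with it; the furniture and walls round the work are solid. World frame = base frame: x ahead of the robot, y to its left, z up, the work surface at z = 0. Lengths are in m, angles in rad, forces in N, time in s.
With the tool pointing down it reaches from about 0.3 to 0.85 m from the base axis. Payload 4.2 kg.
Tool frame: the origin (TCP) lies between the finger pads; the fingertips stand 17 mm ahead of it and the grasp point (between the pads) lies 2 mm behind it; y points along the fingers, z is the direction in which the jaws open and shut, and the axes are right-handed (so a half turn about y gives the same grasp; the last joint's range is limited). The gripper opens to 91 mm and grips with 3 to 60 N. Pads are 32 mm wide; open, the fingers measure 118 mm over their backs; the gripper's body (76 mm by 178 mm) begins 60 mm behind the grasp point.
Start: joints at [1.141, 0.32, 1.565, -0, 1.257, -0.02], TCP at [0.229, 0.527, 0.231] pointing down, gripper open.
Joint ranges: [-3.11, 3.11], [-0.84, 2.01], [0.21, 2.61], [-1.34, 4.49], [0.05, 2.63], [-2.56, 2.56]. Speed limits (rad/s): [2.57, 2.57, 3.14, 3.14, 3.14, 3.14].

## Interface

Orientations are given as a rotation vector (axis times angle).
In Python, from workcell import robot gives the robot as it stands.
- The arm moves only by the shell command python3 -m pendant 'ROWS' [OPENING] [FORCE]. ROWS is JSON, a list of rows, each an object with "travel": the shift along the tool's x, y, z in m, a list of three; "dr": the turn, a rotation vector about the tool's x, y, z in degrees, a list of three. In form: [{"travel": [dx, dy, dz], "dr": [wx, wy, wz]}, ...]. A call has 1 to 10 rows; each row is the pose to reach, as a shift and turn from the pose measured when the call began, along the tool's axes at that moment; what a row does not reach only later rows make up. A row lasts 1/8 s, in which the tool goes at most 62.5 mm and 10.7 degrees, less where a joint would pass 70% of its speed; a pose out of reach is approached as far as the arm can. A call with a gripper value outside its range is refused whole. OPENING is the opening, from -1 (shut) to 1 (fully open), set as the call begins (- or left out, the last holds). The fingers move at their own pace and stop on an object; FORCE is the grip in N (left out, the last holds). Time passes only in rows, so rows that repeat a pose let the fingers close. It gives the time, the measured TCP pose, the force and the opening at its end, in the units of the state.
- robot.observe(): the state, without advancing time (a new reading comes with each control period).
- robot.camera(name): name is "scene" or "top" or "wrist"; returns (picture, depth): 420x560x3 uint8, red, green, blue; 420x560 float32, m along the optical axis (not along the pixel's ray), 0 where there is no reading.
- robot.camera_params(name): a dict with "K" (3x3 intrinsics, pixels), "camera_from_world" (4x4, takes a point from world to camera coordinates); the wrist camera has in their place "tool_from_camera" (4x4, takes a point from camera to tool coordinates, whose origin is the TCP and whose axes are the tool frame's). Camera axes: x right, y up, looking along -z (the intrinsics and any distortion apply to the point x, -y, -z); pixel columns grow to the right and rows downward; lengths in m; the calibration is good to about 2 mm. A picture is of the moment at which its call begins: read the wrist's pose just before it. camera_params takes no time and is no camera call.
- robot.sign_off(): hands the job in, once; it reports no verdict.
Trained networks look in the newest picture that a camera, given by its name, has taken for a name from the list of things; names that differ only in an ending like _2 or _b are one class to them, and where a whole thing is asked for, a point or a joint stands for the part that bears it (a point fixed in the world has none). Each returns a list of dicts, best first, with "conf" (0 to 1); they miss things now and then, are a little off and sometimes report something else, mostly with a low value. They report only what shows in the picture. A call takes as long as a camera call. They do not tell look-alikes from the thing itself.
- robot.spot_in(camera, query): "uv" ([column, row] in pixels, amid what is visible of it).
- robot.outline_of(camera, query): "region" (420x560 bool, what is visible of it) and "uv" ([column, row] in pixels, amid what is visible of it).
The state is a dict: "t": time; "joint_pos": joint angles; "qvel": joint speeds; "effort": joint torques, N m; "tcp_pos": TCP position; "tcp_rot": TCP orientation; "wrist_force": force on the tool from outside, world axes, zero at the start; "torque": the same for the moment, N m; "opening": finger opening in m.
Only numpy, scipy, OpenCV 4.12 (cv2) and the standard library are available. Lean on these libraries where they do the work, as an engineer would, in place of code of your own. Each camera call takes 0.05 s, during which the arm holds its last target.

## Working session

There is one attempt and no reset: what is moved stays moved. The work goes in short steps, Python scripts to look and compute and a shell command to move; the robot and the scene stay as the last step left them, time stands still between calls to the robot, and variables do not carry over. Pictures are saved under pics/ and viewed, and the job is handed in when it is done.

```bash
ls; mkdir -p pics
cat > h.py <<'E'
import numpy as np, cv2
from workcell import robot
from scipy.spatial.transform import Rotation as R
def snap(n,f):
    s=robot.observe(); p,d=robot.camera(n); cv2.imwrite('pics/'+f+'.png',p[:,:,::-1]); np.savez('pics/'+f,p=p,d=d,pos=s['tcp_pos'],rot=s['tcp_rot']); return p,d,s
def w_from_c(n,s=None):
    c=robot.camera_params(n)
    if n=='wrist':
        T=np.eye(4);T[:3,:3]=R.from_rotvec(s['tcp_rot']).as_matrix();T[:3,3]=s['tcp_pos']
        return T@np.array(c['tool_from_camera'])
    return np.linalg.inv(np.array(c['camera_from_world']))
def cloud(n,d,s=None):
    c=robot.camera_params(n);K=np.array(c['K']);M=w_from_c(n,s)
    v,u=np.mgrid[:d.shape[0],:d.shape[1]]
    x=(u-K[0,2])/K[0,0]*d;y=-(v-K[1,2])/K[1,1]*d
    P=np.stack([x,y,-d],-1)@M[:3,:3].T+M[:3,3]
    P[d<=0]=np.nan
    return P
E
python3 - <<'E'
from h import *
for n in('scene','top','wrist'):
    snap(n,n+'0'); c=robot.camera_params(n); print(n,c.keys(),np.array(c['K']).round(1).tolist())
    for q in ('cup_top','seal_press','ball_knob','catch_thumb','oil_can','grease'):
        print(q,[(np.round(r['uv']).tolist(),round(r['conf'],2)) for r in robot.spot_in(n,q)][:4])
print(robot.observe())
print(np.array(robot.camera_params('wrist')['tool_from_camera']).round(3))
E
```

```text
pics
scene dict_keys(['K', 'camera_from_world']) [[502.6, 0.0, 279.1], [0.0, 502.6, 197.7], [0.0, 0.0, 1.0]]
cup_top [([329.0, 357.0], 0.68), ([304.0, 292.0], 0.48)]
seal_press [([290.0, 198.0], 0.97), ([272.0, 148.0], 0.22), ([308.0, 119.0], 0.18)]
ball_knob [([308.0, 118.0], 0.56)]
catch_thumb [([272.0, 152.0], 0.53)]
oil_can [([189.0, 196.0], 0.63)]
grease [([220.0, 193.0], 0.8)]
top dict_keys(['K', 'camera_from_world']) [[438.9, 0.0, 280.2], [0.0, 438.9, 205.9], [0.0, 0.0, 1.0]]
cup_top [([342.0, 228.0], 0.49), ([369.0, 239.0], 0.43)]
seal_press [([225.0, 192.0], 0.96)]
ball_knob []
catch_thumb [([187.0, 182.0], 0.5)]
oil_can [([183.0, 262.0], 0.59), ([209.0, 156.0], 0.24)]
grease [([187.0, 233.0], 0.97)]
wrist dict_keys(['K', 'tool_from_camera']) [[354.1, 0.0, 279.3], [0.0, 354.1, 210.9], [0.0, 0.0, 1.0]]
cup_top []
seal_press []
ball_knob []
catch_thumb []
oil_can [([179.0, 346.0], 0.7), ([206.0, 362.0], 0.41)]
grease [([206.0, 360.0], 0.75)]
{'t': 1.05, 'joint_pos': array([ 1.14102309e+00,  3.19609189e-01,  1.56448944e+00,  1.05333734e-05,
        1.25736074e+00, -1.99883553e-02]), 'qvel': array([ 0.00133804,  0.0012762 , -0.00082232, -0.00096118, -0.00075977,
        0.00038049]), 'effort': array([ 3.33134321e-04, -4.12364674e+01, -2.32235706e+01,  7.28789647e-02,
        3.77492455e-02, -3.53352547e-08]), 'tcp_pos': array([0.22909075, 0.52742769, 0.23097477]), 'tcp_rot': array([-1.54665787,  0.32141738, -0.3214489 ]), 'wrist_force': array([ 0.37148825,  0.20502849, -0.03697067]), 'torque': array([-0.02903758, -0.02210308, -0.01557862]), 'opening': 0.09139018133019411}
[[-0.001 -0.965 -0.264 -0.075]
 [-0.001  0.264 -0.965 -0.153]
 [ 1.    -0.001 -0.001 -0.001]
 [ 0.     0.     0.     1.   ]]
```

View pics/scene0.png

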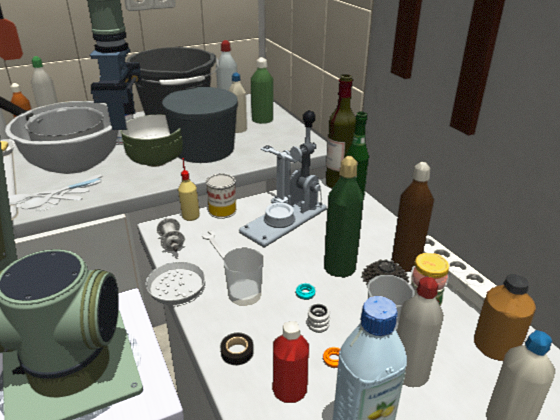

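View pics/top0.png

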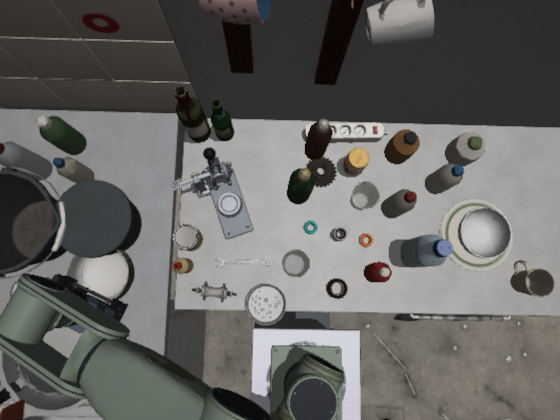

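Run:
```python
from h import *
for n in('scene','top'):
    z=np.load(f'pics/{n}0.npz');P=cloud(n,z['d'])
    np.save(f'pics/{n}P',P)
    L={'scene':[(329,357),(304,292),(308,118),(272,152),(189,196),(220,193)],'top':[(342,228),(369,239),(187,182),(183,262),(209,156),(187,233),(225,192)]}[n]
    for u,v in L: print(n,u,v,P[v,u].round(3))
    M=w_from_c(n);print(M.round(3).tolist())
```

```text
scene 329 357 [ 0.405 -0.182  0.015]
scene 304 292 [ 0.443 -0.021  0.018]
scene 308 118 [0.599 0.262 0.256]
scene 272 152 [0.553 0.359 0.135]
scene 189 196 [0.324 0.343 0.074]
scene 220 193 [0.397 0.324 0.074]
[[0.898, 0.227, -0.377, 0.063], [-0.44, 0.473, -0.763, -0.677], [0.005, 0.851, 0.525, 0.706], [0.0, 0.0, 0.0, 1.0]]
top 342 228 [ 0.448 -0.102  0.044]
top 369 239 [ 0.42  -0.192  0.006]
top 187 182 [0.556 0.346 0.141]
top 183 262 [0.336 0.353 0.101]
top 209 156 [0.599 0.271 0.262]
top 187 233 [0.419 0.349 0.088]
top 225 192 [0.555 0.253 0.016]
[[0.018, 0.986, -0.163, 0.296], [-1.0, 0.022, 0.022, 0.113], [0.026, 0.163, 0.986, 1.342], [0.0, 0.0, 0.0, 1.0]]
```

The scene view shows the real stack at about (318,318), with the turquoise and orange look-alikes at (305,291) and (333,356). The press nest is near (279,213). In the top view the stack is at (339,234) and the nest at (229,204). Next I'll measure them.

Run:
```python
from h import *
T=np.load('pics/topP.npy');S=np.load('pics/sceneP.npy')
im=cv2.imread('pics/top0.png');sm=cv2.imread('pics/scene0.png')
a=cv2.resize(im[130:290,160:400],None,fx=3.3,fy=3.3,interpolation=cv2.INTER_CUBIC);cv2.imwrite('pics/tz.png',a)
a=cv2.resize(sm[95:255,220:340],None,fx=3.7,fy=3.7,interpolation=cv2.INTER_CUBIC);cv2.imwrite('pics/sz.png',a)
# stack
for n,P in(('top',T),('scene',S)):
    m=(abs(P[...,0]-.435)<.04)&(abs(P[...,1]+.1)<.04)&(P[...,2]>.015)&(P[...,2]<.06)
    q=P[m];print(n,'stack',m.sum(),np.nanmin(q,0).round(3),np.nanmax(q,0).round(3),q.mean(0).round(3))
    m2=m&(P[...,2]>.034);q=P[m2];print(' top ring',len(q),q.min(0).round(3),q.max(0).round(3),((q.min(0)+q.max(0))/2).round(4))
    # nest ring z 38-44
    m=(abs(P[...,0]-.52)<.09)&(abs(P[...,1]-.24)<.09)&(abs(P[...,2]-.041)<.004)
    q=P[m];print(n,'nest',len(q),q.min(0).round(3),q.max(0).round(3))
    A=np.c_[2*q[:,:2],np.ones(len(q))]
    m=(abs(P[...,0]-.53)<.15)&(abs(P[...,1]-.25)<.12)&(abs(P[...,2]-.014)<.005)
    q=P[m][:,:2].astype(np.float32);r=cv2.minAreaRect(q);print('base',r,cv2.boxPoints(r).round(3).tolist())
    m=(abs(P[...,0]-.6)<.06)&(abs(P[...,1]-.27)<.06)&(P[...,2]>.235)&(P[...,2]<.29)
    q=P[m];A=np.c_[2*q,np.ones(len(q))];s=np.linalg.lstsq(A,(q**2).sum(1),rcond=None)[0];print('knob',len(q),s[:3].round(4),np.sqrt(s[3]+s[:3]@s[:3]))
for n in('top','scene'):
    robot.camera(n)
    for q in('nest_floor','catch_thumb','cup_top','cup_low','ball_knob'):
        for r in robot.outline_of(n,q)[:3]:
            P=T if n=='top' else S
            p=P[r['region']];print(n,q,round(r['conf'],2),np.round(r['uv']),r['region'].sum(),np.nanmedian(p,0).round(3))
```

```text
top stack 124 [ 0.414 -0.119  0.017] [ 0.452 -0.078  0.047] [ 0.433 -0.097  0.036]
 top ring 95 [ 0.415 -0.116  0.034] [ 0.452 -0.079  0.047] [ 0.4335 -0.0975  0.0407]
top nest 263 [0.43  0.204 0.037] [0.584 0.329 0.045]
base ((0.530650794506073, 0.25949931144714355), (0.2820422947406769, 0.17623522877693176), 5.537927627563477) [[0.38199999928474426, 0.33399999141693115], [0.39899998903274536, 0.15800000727176666], [0.6800000071525574, 0.1850000023841858], [0.6629999876022339, 0.3610000014305115]]
knob 127 [0.6084 0.2712 0.2547] 0.014623392543799844
scene stack 425 [ 0.412 -0.117  0.016] [ 0.454 -0.077  0.044] [ 0.43  -0.101  0.032]
 top ring 222 [ 0.413 -0.117  0.034] [ 0.454 -0.077  0.044] [ 0.4331 -0.0967  0.0391]
scene nest 376 [0.432 0.204 0.037] [0.607 0.33  0.045]
base ((0.5162545442581177, 0.2884742021560669), (0.23243306577205658, 0.18665342032909393), 19.56949806213379) [[0.375, 0.3370000123977661], [0.43799999356269836, 0.16200000047683716], [0.6570000052452087, 0.23899999260902405], [0.593999981880188, 0.41499999165534973]]
knob 164 [0.6081 0.2728 0.2523] 0.015554492979855077
top nest_floor 0.59 [223. 194.] 2906 [0.553 0.254 0.02 ]
top catch_thumb 0.47 [182. 182.] 197 [0.559 0.357 0.142]
top cup_top 0.62 [367. 238.] 115 [ 0.419 -0.182  0.013]
top cup_top 0.52 [340. 230.] 151 [ 0.434 -0.101  0.037]
top cup_top 0.44 [311. 225.] 53 [ 0.45  -0.019  0.014]
scene nest_floor 0.68 [291. 198.] 4611 [0.569 0.254 0.041]
scene catch_thumb 0.44 [273. 150.] 155 [0.559 0.363 0.141]
scene cup_top 0.58 [303. 292.] 272 [ 0.452 -0.013  0.011]
scene cup_top 0.57 [329. 359.] 238 [ 0.409 -0.176  0.012]
scene cup_top 0.52 [319. 317.] 303 [ 0.434 -0.099  0.037]
scene cup_low 0.44 [318. 326.] 105 [ 0.424 -0.113  0.01 ]
scene ball_knob 0.69 [306. 117.] 168 [0.604 0.264 0.254]
```

View pics/tz.png

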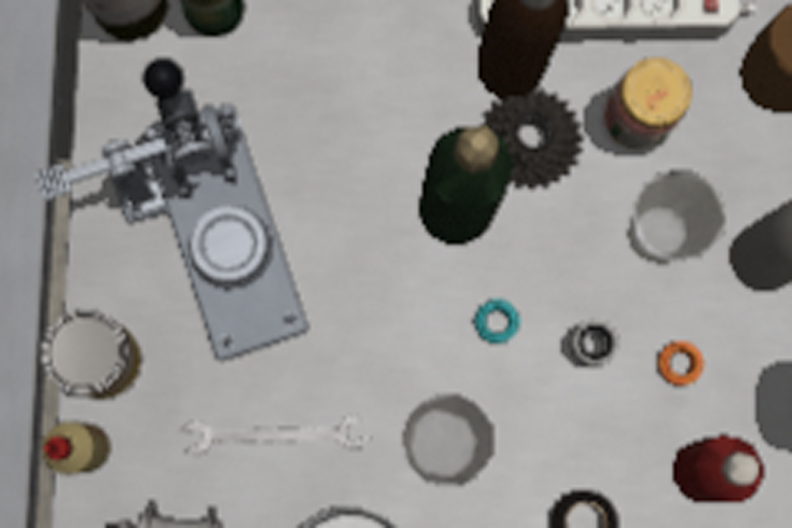

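View pics/sz.png

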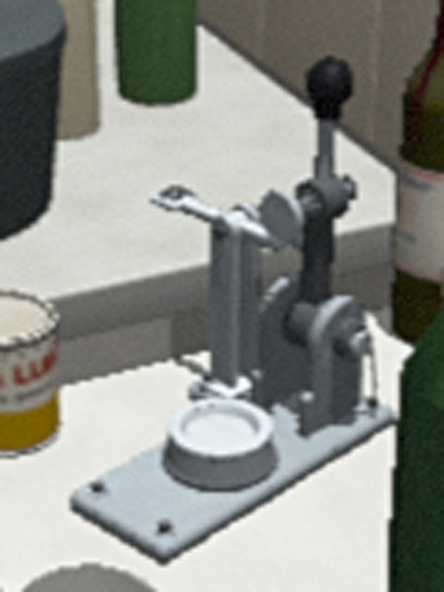

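Run:
```python
from h import *
from scipy.optimize import least_squares
for n in('top','scene'):
    P=np.load(f'pics/{n}P.npy');q=P.reshape(-1,3);q=q[~np.isnan(q[:,0])]
    m=(abs(q[:,0]-.515)<.05)&(abs(q[:,1]-.245)<.05)&(q[:,2]>.026)&(q[:,2]<.06);r=q[m]
    c=(r.min(0)+r.max(0))/2
    e,rad=cv2.minEnclosingCircle(r[:,:2].astype(np.float32));print(n,'nest bbox',c,'enc',e,rad,len(r), r[:,2].max())
    m=(abs(q[:,0]-.515)<.13)&(abs(q[:,1]-.245)<.10)&(abs(q[:,2]-.014)<.0045);r=q[m]
    # keep the largest rect by yaw search: edges at +-45 mm
    k=np.array([.608,.272]);
    for c0 in (np.array(e),):
        print('knob dir',np.degrees(np.arctan2(*(k-c0)[::-1])),np.linalg.norm(k-c0))
        for yaw in range(4,30,3):
            t=np.radians(yaw);x=np.array([np.cos(t),np.sin(t)]);y=np.array([-x[1],x[0]])
            d=r[:,:2]-c0;X=d@x;Y=d@y;s=(X<.02)&(X>-.12);
            print(yaw,np.percentile(Y[s],[2,10,90,98]).round(3),np.percentile(X,[1,3,97]).round(3))
```

```text
top nest bbox [0.52328856 0.24288087 0.03875701] enc (0.5275382995605469, 0.2481532245874405) 0.04958333820104599 427 0.05149387687457874
knob dir 16.50846678119393 0.08392111733756494
4 [-0.07  -0.059  0.024  0.038] [-0.109 -0.105  0.078]
7 [-0.067 -0.056  0.024  0.036] [-0.11  -0.105  0.079]
10 [-0.063 -0.053  0.025  0.036] [-0.11  -0.105  0.079]
13 [-0.058 -0.051  0.027  0.036] [-0.11  -0.106  0.08 ]
16 [-0.054 -0.049  0.029  0.036] [-0.109 -0.106  0.08 ]
19 [-0.051 -0.046  0.031  0.036] [-0.109 -0.107  0.079]
22 [-0.048 -0.044  0.034  0.039] [-0.109 -0.107  0.078]
25 [-0.048 -0.042  0.037  0.043] [-0.11  -0.107  0.08 ]
28 [-0.048 -0.04   0.039  0.048] [-0.111 -0.107  0.082]
scene nest bbox [0.52272704 0.24388319 0.03672717] enc (0.5266950726509094, 0.24795883893966675) 0.05104288458824158 508 0.04742996041150804
knob dir 16.47249088079542 0.08478483730225457
4 [-0.072 -0.062  0.013  0.083] [-0.125 -0.111  0.102]
7 [-0.067 -0.058  0.017  0.089] [-0.121 -0.111  0.101]
10 [-0.063 -0.055  0.022  0.095] [-0.116 -0.109  0.1  ]
13 [-0.058 -0.052  0.027  0.103] [-0.113 -0.109  0.098]
16 [-0.054 -0.049  0.031  0.108] [-0.11  -0.108  0.097]
19 [-0.05  -0.047  0.034  0.112] [-0.109 -0.108  0.095]
22 [-0.048 -0.045  0.037  0.116] [-0.11  -0.108  0.092]
25 [-0.048 -0.042  0.041  0.12 ] [-0.111 -0.108  0.09 ]
28 [-0.047 -0.04   0.045  0.125] [-0.112 -0.108  0.088]
```

```bash
cat >> h.py <<'E'
def tool(yaw,tilt=0):
    "tool x along horizontal yaw(deg), y down"
    t=np.radians(yaw);x=np.array([np.cos(t),np.sin(t),0]);y=np.array([0,0,-1.]);z=np.cross(x,y)
    return R.from_matrix(np.c_[x,y,z])
def rel(p,Rt=None):
    s=robot.observe();R0=R.from_rotvec(s['tcp_rot'])
    tr=R0.inv().apply(np.array(p)-s['tcp_pos']);dr=np.zeros(3) if Rt is None else np.degrees((R0.inv()*Rt).as_rotvec())
    print('t',round(s['t'],2),'travel',tr.round(4).tolist(),'dr',dr.round(2).tolist(),'rows>=',round(max(np.linalg.norm(tr)/.0625,np.linalg.norm(dr)/10.7),1))
def st():
    s=robot.observe();Rm=R.from_rotvec(s['tcp_rot']).as_matrix()
    print('t',round(s['t'],2),'tcp',s['tcp_pos'].round(4),'yaw x',round(np.degrees(np.arctan2(Rm[1,0],Rm[0,0])),2),'y',Rm[:,1].round(3),'F',s['wrist_force'].round(2),'T',s['torque'].round(2),'op',round(s['opening'],4),'j',s['joint_pos'].round(2))
E
python3 - <<'E'
from h import *
st()
print(R.from_rotvec(robot.observe()['tcp_rot']).as_matrix().round(3))
for y in (22,-90,-40,0): print(y); rel([.37,.19,.36],tool(y))
P=np.load('pics/topP.npy').reshape(-1,3);S=np.load('pics/sceneP.npy').reshape(-1,3)
for Q,n in((P,'t'),(S,'s')):
    m=(Q[:,0]>.45)&(Q[:,0]<.8)&(Q[:,1]<.5)&(Q[:,1]>-.05)&(Q[:,2]>.16)&(Q[:,2]<.7)
    g=np.unique((Q[m]//[.04,.04,1]).astype(int)[:,:2],axis=0)
    for a,b in g:
        k=m&(Q[:,0]//.04==a)&(Q[:,1]//.04==b); print(n,round(a*.04,2),round(b*.04,2),k.sum(),Q[k,2].max().round(2),end='; ')
    print()
E
```

```text
t 1.65 tcp [0.2291 0.5274 0.231 ] yaw x -23.48 y [ 0.  0. -1.] F [0.61 0.06 0.19] T [ 0.02  0.   -0.05] op 0.0913 j [ 1.14  0.32  1.56 -0.    1.26 -0.02]
[[ 0.917  0.     0.398]
 [-0.398  0.     0.917]
 [ 0.    -1.     0.   ]]
22
t 1.65 travel [0.2637, -0.129, -0.2533] dr [-0.01, -45.48, 0.0] rows>= 6.2
-90
t 1.65 travel [0.2637, -0.129, -0.2533] dr [-0.01, 66.52, -0.0] rows>= 6.2
-40
t 1.65 travel [0.2637, -0.129, -0.2533] dr [-0.01, 16.52, -0.0] rows>= 6.2
0
t 1.65 travel [0.2637, -0.129, -0.2533] dr [-0.01, -23.48, 0.0] rows>= 6.2
t 0.44 0.44 85 0.23; t 0.44 0.48 95 0.23; t 0.48 0.44 9 0.22; t 0.48 0.48 92 0.23; t 0.52 -0.04 13 0.19; t 0.52 0.0 278 0.27; t 0.52 0.04 127 0.26; t 0.56 -0.04 11 0.19; t 0.56 0.0 71 0.27; t 0.56 0.04 67 0.26; t 0.56 0.2 1 0.18; t 0.56 0.24 175 0.27; t 0.56 0.28 6 0.26; t 0.6 0.24 129 0.27; t 0.6 0.28 23 0.27; t 0.64 -0.08 7 0.18; t 0.64 -0.04 98 0.2; t 0.64 0.0 6 0.17; t 0.68 -0.08 42 0.66; t 0.68 -0.04 253 0.25; t 0.68 0.0 54 0.19; t 0.68 0.12 3 0.7; t 0.68 0.32 80 0.21; t 0.72 -0.08 101 0.67; t 0.72 -0.04 26 0.68; t 0.72 0.0 2 0.17; t 0.72 0.12 24 0.
[... 607 characters left out ...]
5 0.2; s 0.56 0.0 270 0.27; s 0.56 0.24 277 0.27; s 0.56 0.28 3 0.26; s 0.6 0.24 281 0.27; s 0.6 0.28 7 0.27; s 0.64 -0.08 32 0.18; s 0.64 -0.04 225 0.2; s 0.64 0.0 3 0.18; s 0.68 -0.08 177 0.2; s 0.68 -0.04 567 0.25; s 0.68 0.32 117 0.21; s 0.72 -0.08 6 0.18; s 0.72 -0.04 2 0.18; s 0.72 0.24 388 0.24; s 0.72 0.28 249 0.22; s 0.72 0.32 670 0.31; s 0.72 0.36 7 0.22; s 0.76 -0.08 1022 0.55; s 0.76 -0.04 2751 0.55; s 0.76 0.0 1102 0.54; s 0.76 0.04 834 0.53; s 0.76 0.08 774 0.53; s 0.76 0.12 715 0.52; s 0.76 0.16 1620 0.52; s 0.76 0.2 647 0.51; s 0.76 0.24 499 0.5; s 0.76 0.28 433 0.49; s 0.76 0.32 1188 0.49; s 0.76 0.36 826 0.48; s 0.76 0.4 653 0.48; s 0.76 0.44 891 0.47; s 0.76 0.48 432 0.46;
```

Run:
```python
from h import *
rel([.42,.20,.33],tool(10))
```

```text
t 1.65 travel [0.3056, -0.099, -0.2242] dr [-0.01, -33.48, 0.0] rows>= 6.3
```

```bash
python3 -m pendant '[{"travel":[0.04,-0.04,-0.02],"dr":[0,-4,0]},{"travel":[0.09,-0.07,-0.05],"dr":[0,-9,0]},{"travel":[0.14,-0.09,-0.08],"dr":[0,-15,0]},{"travel":[0.185,-0.099,-0.115],"dr":[0,-20,0]},{"travel":[0.23,-0.099,-0.15],"dr":[0,-25,0]},{"travel":[0.27,-0.099,-0.19],"dr":[0,-30,0]},{"travel":[0.3056,-0.099,-0.2242],"dr":[0,-33.5,0]},{"travel":[0.3056,-0.099,-0.2242],"dr":[0,-33.5,0]},{"travel":[0.3056,-0.099,-0.2242],"dr":[0,-33.5,0]}]'
python3 - <<'E'
from h import *
st()
p,d,s=snap('wrist','w1'); P=cloud('wrist',d,s);np.save('pics/w1P',P)
for q in('catch_thumb','nest_floor','ball_knob'):
    for r in robot.outline_of('wrist',q)[:2]: print(q,r['conf'],np.round(r['uv']),np.nanmedian(P[r['region']],0).round(4))
a=cv2.resize(p[:,:,::-1],None,fx=1.4,fy=1.4);cv2.imwrite('pics/w1z.png',a)
E
```

```text
t: 2.78
tcp_pos: [0.4199, 0.2003, 0.33]
tcp_rot: [-1.566, -0.137, 0.137]
wrist_force: [0.2, -1.0, 0.7]
opening: 0.0911
t 2.77 tcp [0.4199 0.2003 0.33  ] yaw x 9.97 y [-0.     0.001 -1.   ] F [ 0.2  -0.96  0.72] T [0.07 0.04 0.01] op 0.0911 j [ 0.42  0.09  1.61  0.    1.44 -1.33]
catch_thumb 0.92 [353. 341.] [0.5703 0.3108 0.1414]
catch_thumb 0.44 [ 39. 145.] [ 0.43   -0.0949  0.036 ]
nest_floor 0.63 [310. 343.] [0.5668 0.2633 0.1631]
nest_floor 0.57 [300. 255.] [0.5254 0.2476 0.0182]
ball_knob 0.66 [ 64. 140.] [ 0.4317 -0.0837  0.02  ]
```

View pics/w1z.png

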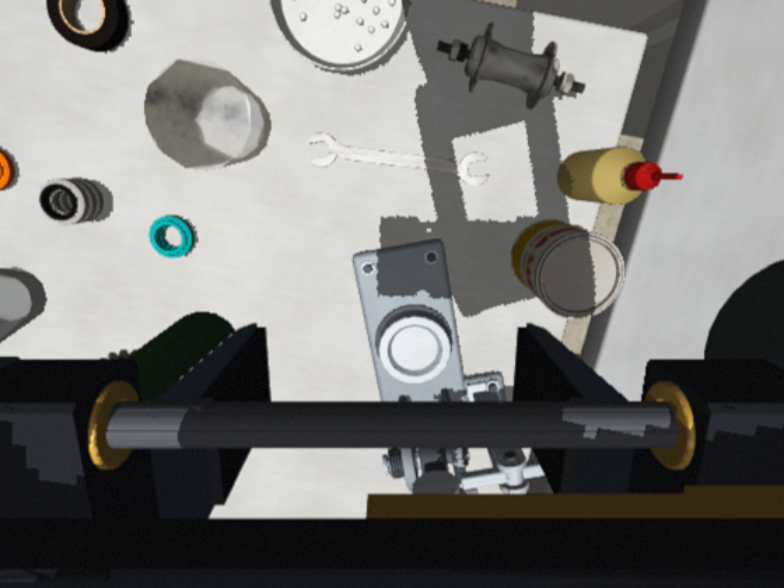

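The wrist view shows the nest at about (296,248) in picture pixels and the plate running front (285,172) to back. I'll fit the nest ring and the plate edges from this.

Run:
```python
from h import *
from scipy.optimize import least_squares
z=np.load('pics/w1.npz');P=np.load('pics/w1P.npy')
v,u=np.mgrid[:420,:560]
# cup-floor: nest rim points (z~.041)
m=(v<283)&(abs(u-296)<40)&(v>205)
q=P[m];print(np.histogram(q[:,2],bins=[0,.005,.011,.018,.024,.03,.033,.037,.039,.043,.047]))
r=q[(q[:,2]>.0375)&(q[:,2]<.0455)];e,rad=cv2.minEnclosingCircle(r[:,:2].astype(np.float32));print('rim',e,rad,len(r),np.median(r[:,2]), (r.min(0)+r.max(0))/2)
def f(a): # robust: rim annulus midradius 30.5
    return np.hypot(*(r[:,:2]-a).T)-.0305
s=least_squares(f,e,loss='soft_l1',f_scale=.002);print(s.x,np.std(s.fun))
fl=q[(abs(q[:,2]-.035)<.0025)];fl=fl[np.hypot(*(fl[:,:2]-s.x).T)<.024];print('floor',fl.mean(0),len(fl))
# plate
m=(v<283)&(v>165)&(u>245)&(u<345)
q=P[m];q=q[abs(q[:,2]-.014)<.004];
rc=cv2.minAreaRect(q[:,:2].astype(np.float32));print(rc)
c=s.x
for yaw in np.arange(14,26,2):
    t=np.radians(yaw);x=np.array([np.cos(t),np.sin(t)]);y=np.array([-x[1],x[0]]);d=q[:,:2]-c;X=d@x;Y=d@y
    # per-slice extents
    b=[(np.percentile(Y[(X>a)&(X<a+.02)],[1,99])*1000).round(1).tolist() for a in np.arange(-.11,0.02,.02) if ((X>a)&(X<a+.02)).sum()>20]
    print(yaw,b,(np.percentile(X,.5)*1000).round(1))
st_=P[(u<85)&(v>115)&(v<170)&(P[...,2]>.033)&(P[...,2]<.06)];print('stack',len(st_),st_.min(0),st_.max(0),(st_.min(0)+st_.max(0))/2)
```

```text
(array([ 374,  104, 2602,  162,   68,   51,  952,  176,  837,    1]), array([0.   , 0.005, 0.011, 0.018, 0.024, 0.03 , 0.033, 0.037, 0.039,
       0.043, 0.047]))
rim (0.5145368576049805, 0.239852637052536) 0.03470086306333542 986 0.04033646713147604 [0.5141395  0.24006645 0.04041601]
[0.51361022 0.23942609] 0.0029107288762989084
floor [0.51428777 0.23980812 0.03476691] 890
((0.49915024638175964, 0.24346475303173065), (0.168371319770813, 0.10673767328262329), 20.634138107299805)
14 [[-45.4, 33.6], [-52.4, 34.6], [-50.4, 36.8], [-48.2, 39.4], [-46.4, 42.4], [-44.4, 45.2], [-42.7, 47.3]] -96.6
16 [[-47.1, 36.7], [-49.5, 37.5], [-48.0, 38.6], [-46.3, 40.5], [-45.4, 42.4], [-44.3, 44.5], [-42.8, 46.3]] -95.9
18 [[-46.0, 39.6], [-46.5, 40.0], [-45.8, 40.7], [-44.9, 41.8], [-44.6, 42.9], [-44.2, 44.0], [-43.3, 45.5]] -95.3
20 [[-43.6, 42.6], [-43.6, 42.9], [-43.6, 42.9], [-43.5, 43.0], [-43.9, 43.7], [-44.2, 44.1], [-44.0, 44.6]] -95.0
22 [[-40.5, 44.9], [-40.9, 45.9], [-41.4, 44.9], [-42.1, 44.5], [-43.2, 44.4], [-44.2, 44.3], [-44.7, 43.9]] -95.2
24 [[-37.4, 46.9], [-38.2, 48.6], [-39.5, 47.1], [-40.7, 46.0], [-42.5, 45.3], [-44.6, 44.4], [-45.4, 43.4]] -95.8
stack 650 [ 0.41163069 -0.11583207  0.03310118] [ 0.45202431 -0.07444444  0.04253442] [ 0.4318275  -0.09513826  0.0378178 ]
```

Run:
```python
from h import *
rel([.43,-.096,.17],tool(20.3))
for n in('top','scene'):
    Q=np.load(f'pics/{n}P.npy').reshape(-1,3)
    m=(Q[:,2]>.12)&(Q[:,2]<.3)&(Q[:,0]>.38)&(Q[:,0]<.7)&(Q[:,1]>.40)&(Q[:,1]<.62)
    q=Q[m]
    d=np.hypot(q[:,0]-.547,q[:,1]-.38);i=np.argsort(d)[:8];print(n,q[i].round(3).tolist())
    for y0 in np.arange(.40,.62,.03):
        k=q[(q[:,1]>=y0)&(q[:,1]<y0+.03)]
        if len(k):print(round(y0,2),k[:,0].min().round(3),k[:,0].max().round(3),k[:,2].max().round(3))
```

```text
t 2.98 travel [-0.0421, 0.1599, -0.2943] dr [-0.01, -10.17, -0.0] rows>= 5.4
top [[0.489, 0.479, 0.214], [0.497, 0.484, 0.216], [0.486, 0.478, 0.215], [0.485, 0.477, 0.21], [0.495, 0.483, 0.227], [0.493, 0.482, 0.22], [0.492, 0.482, 0.213], [0.5, 0.486, 0.21]]
0.46 0.38 0.503 0.231
0.49 0.38 0.526 0.232
0.52 0.381 0.539 0.232
0.55 0.38 0.541 0.232
0.58 0.38 0.538 0.233
0.61 0.381 0.529 0.288
scene [[0.485, 0.475, 0.21], [0.491, 0.481, 0.22], [0.488, 0.48, 0.224], [0.491, 0.482, 0.215], [0.491, 0.482, 0.206], [0.484, 0.478, 0.206], [0.502, 0.488, 0.211], [0.495, 0.485, 0.213]]
0.46 0.38 0.503 0.228
0.49 0.38 0.526 0.228
0.52 0.381 0.537 0.229
0.55 0.381 0.541 0.229
0.58 0.38 0.537 0.262
0.61 0.381 0.521 0.287
```

```bash
python3 -m pendant '[{"travel":[-0.005,0.01,-0.05],"dr":[0,-2,0]},{"travel":[-0.012,0.03,-0.10],"dr":[0,-4,0]},{"travel":[-0.02,0.055,-0.15],"dr":[0,-6,0]},{"travel":[-0.028,0.08,-0.20],"dr":[0,-8,0]},{"travel":[-0.036,0.12,-0.25],"dr":[0,-10,0]},{"travel":[-0.042,0.16,-0.2943],"dr":[0,-10.2,0]},{"travel":[-0.042,0.16,-0.2943],"dr":[0,-10.2,0]},{"travel":[-0.042,0.16,-0.2943],"dr":[0,-10.2,0]}]'
python3 - <<'E'
from h import *
st()
p,d,s=snap('wrist','w2'); P=cloud('wrist',d,s);np.save('pics/w2P',P)
for r in robot.outline_of('wrist','cup_top')[:3]: print(r['conf'],np.round(r['uv']),r['region'].sum(),np.nanmedian(P[r['region']],0).round(4))
a=cv2.resize(p[:,:,::-1],None,fx=1.4,fy=1.4);cv2.imwrite('pics/w2z.png',a)
q=P[(abs(P[...,0]-.433)<.035)&(abs(P[...,1]+.096)<.035)&(P[...,2]>.02)&(P[...,2]<.06)]
print(np.histogram(q[:,2],bins=np.arange(.02,.06,.002)))
for lo,hi in((.030,.05),(.036,.05),(.038,.05)):
    r=q[(q[:,2]>lo)&(q[:,2]<hi)];print(lo,len(r),((r.min(0)+r.max(0))/2).round(4),cv2.minEnclosingCircle(r[:,:2].astype(np.float32)))
E
```

```text
t: 3.98
tcp_pos: [0.4307, -0.0953, 0.1703]
tcp_rot: [-1.552, -0.279, 0.278]
wrist_force: [0.4, -0.4, 0.2]
opening: 0.0913
t 3.98 tcp [ 0.4307 -0.0953  0.1703] yaw x 20.35 y [ 0.001  0.001 -1.   ] F [ 0.4  -0.38  0.18] T [0.08 0.02 0.03] op 0.0913 j [-0.24  0.16  1.95  0.    1.03 -2.17]
0.9 [350. 257.] 1001 [ 0.4547 -0.015   0.0111]
0.89 [279. 215.] 1451 [ 0.4311 -0.0967  0.0367]
0.75 [187. 154.] 1426 [ 0.417  -0.1809  0.0114]
(array([ 27,  24,   3,  12,  22,  96,  60, 348, 351, 229, 313,   9,   0,
         0,   0,   0,   0,   0,   0]), array([0.02 , 0.022, 0.024, 0.026, 0.028, 0.03 , 0.032, 0.034, 0.036,
       0.038, 0.04 , 0.042, 0.044, 0.046, 0.048, 0.05 , 0.052, 0.054,
       0.056, 0.058]))
0.03 1406 [ 0.4317 -0.0966  0.0365] ((0.4318540394306183, -0.09655077010393143), 0.02073831669986248)
0.036 902 [ 0.4319 -0.0966  0.0395] ((0.43164631724357605, -0.09704642742872238), 0.020083371549844742)
0.038 551 [ 0.432  -0.0967  0.0405] ((0.4315924644470215, -0.09614517539739609), 0.01723393239080906)
```

View pics/w2z.png

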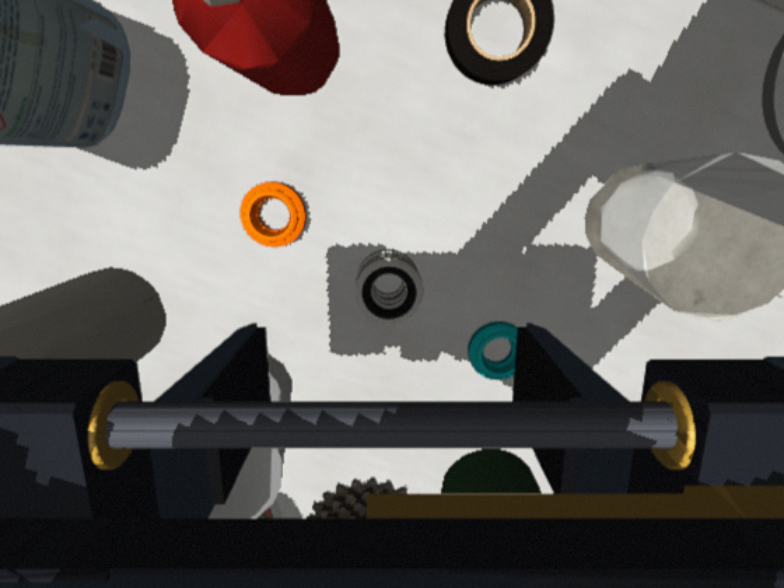

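Run:
```python
from h import *
Rm=tool(20.3).as_matrix();c=np.array([.432,-.0966])
for n in('topP','sceneP'):
    Q=np.load(f'pics/{n}.npy').reshape(-1,3);d=Q[:,:2]-c;x=d@Rm[:2,0];z=d@Rm[:2,2]
    for nm,m in (('body',(abs(x)<.06)&(abs(z)<.11)&(Q[:,2]>.08)),('fing',(abs(x)<.025)&(abs(z)<.07)&(Q[:,2]>.03)&(np.hypot(x,z)>.025)),('cam',(x<-.03)&(x>-.13)&(abs(z)<.08)&(Q[:,2]>.15)&(Q[:,2]<.5))):
        print(n,nm,m.sum(),Q[m][:3].round(3).tolist())
rel([.432,-.0966,.050],tool(20.3))
```

```text
topP body 25 [[0.509, -0.137, 0.098], [0.509, -0.139, 0.101], [0.506, -0.139, 0.102]]
topP fing 0 []
topP cam 0 []
sceneP body 35 [[0.509, -0.132, 0.098], [0.508, -0.137, 0.102], [0.507, -0.135, 0.098]]
sceneP fing 0 []
sceneP cam 0 []
t 4.08 travel [0.0001, 0.121, -0.0018] dr [0.05, 0.14, 0.12] rows>= 1.9
```

```bash
python3 -m pendant '[{"travel":[0,0.05,-0.001],"dr":[0,0,0]},{"travel":[0,0.09,-0.0018],"dr":[0,0,0]},{"travel":[0,0.115,-0.0018],"dr":[0,0,0]},{"travel":[0,0.12,-0.0018],"dr":[0,0,0]},{"travel":[0,0.12,-0.0018],"dr":[0,0,0]}]'
python3 -c "
from h import *
st();rel([.432,-.0966,.05],tool(20.3))"
```

```text
t: 4.7
tcp_pos: [0.433, -0.0962, 0.0519]
tcp_rot: [-1.554, -0.284, 0.278]
wrist_force: [-0.8, 0.1, 0.5]
opening: 0.0915
t 4.7 tcp [ 0.433  -0.0962  0.0519] yaw x 20.52 y [ 0.004 -0.    -1.   ] F [-0.83  0.08  0.5 ] T [ 0.01  0.08 -0.01] op 0.0915 j [-0.24  0.32  2.1   0.    0.71 -2.17]
t 4.7 travel [-0.0011, 0.0019, -0.0001] dr [0.11, 0.22, 0.22] rows>= 0.0
```

```bash
python3 -m pendant '[{"travel":[-0.001,0.0022,0],"dr":[0,0,0.2]},{"travel":[-0.001,0.0022,0],"dr":[0,0,0.2]}]'
python3 -c "
from h import *
st();rel([.432,-.0966,.05],tool(20.3))"
```

```text
t: 4.95
tcp_pos: [0.4327, -0.0966, 0.0506]
tcp_rot: [-1.555, -0.283, 0.279]
wrist_force: [0.7, 0.3, -0.2]
opening: 0.0911
t 4.95 tcp [ 0.4327 -0.0966  0.0506] yaw x 20.53 y [ 0.003 -0.002 -1.   ] F [ 0.71  0.32 -0.15] T [0.06 0.04 0.  ] op 0.0911 j [-0.24  0.32  2.1  -0.    0.71 -2.17]
t 4.95 travel [-0.0007, 0.0006, 0.0002] dr [0.17, 0.23, 0.11] rows>= 0.0
```

```bash
python3 -m pendant '[{"travel":[-0.0007,0.0006,0]},{"travel":[-0.0007,0.0006,0]},{"travel":[-0.0007,0.0006,0]},{"travel":[-0.0007,0.0006,0]},{"travel":[-0.0007,0.0006,0]},{"travel":[-0.0007,0.0006,0]}]' -1 12 || python3 -m pendant '[{"travel":[-0.0007,0.0006,0],"dr":[0,0,0]},{"travel":[-0.0007,0.0006,0],"dr":[0,0,0]},{"travel":[-0.0007,0.0006,0],"dr":[0,0,0]},{"travel":[-0.0007,0.0006,0],"dr":[0,0,0]},{"travel":[-0.0007,0.0006,0],"dr":[0,0,0]},{"travel":[-0.0007,0.0006,0],"dr":[0,0,0]}]' -1 12
python3 -c "
from h import *
st()"
```

```text
t: 5.7
tcp_pos: [0.432, -0.0968, 0.0499]
tcp_rot: [-1.555, -0.283, 0.279]
wrist_force: [0.1, -0.4, 0.3]
opening: 0.0398
t 5.7 tcp [ 0.432  -0.0968  0.0499] yaw x 20.53 y [ 0.003 -0.002 -1.   ] F [ 0.05 -0.45  0.33] T [ 0.12  0.03 -0.01] op 0.0398 j [-0.25  0.32  2.11 -0.    0.71 -2.17]validation failed for argument at $[0]...
```

```bash
python3 -m pendant '[{"travel":[0,-0.004,0],"dr":[0,0,0]},{"travel":[0,-0.01,0],"dr":[0,0,0]},{"travel":[0,-0.03,0],"dr":[0,0,0]},{"travel":[0,-0.06,0],"dr":[0,0,0]},{"travel":[0,-0.10,0],"dr":[0,0,0]},{"travel":[0,-0.13,0],"dr":[0,0,0]},{"travel":[0,-0.13,0],"dr":[0,0,0]}]'
python3 - <<'E'
from h import *
st()
p,d,s=snap('wrist','w3'); P=cloud('wrist',d,s)
a=cv2.resize(p[:,:,::-1],None,fx=1.4,fy=1.4);cv2.imwrite('pics/w3z.png',a)
q=P[(abs(P[...,0]-.433)<.035)&(abs(P[...,1]+.096)<.035)&(P[...,2]>.005)&(P[...,2]<.06)]
print(len(q),np.percentile(q[:,2],[50,95,99]))
E
```

```text
t: 6.58
tcp_pos: [0.4331, -0.0969, 0.1824]
tcp_rot: [-1.558, -0.288, 0.275]
wrist_force: [0.4, 0.5, -1.5]
opening: 0.0397
t 6.58 tcp [ 0.4331 -0.0969  0.1824] yaw x 20.53 y [ 0.009 -0.004 -1.   ] F [ 0.35  0.48 -1.53] T [0.07 0.01 0.04] op 0.0397 j [-0.25  0.15  1.93 -0.    1.05 -2.17]
1415 [0.0237211  0.02838847 0.02904905]
```

View pics/w3z.png

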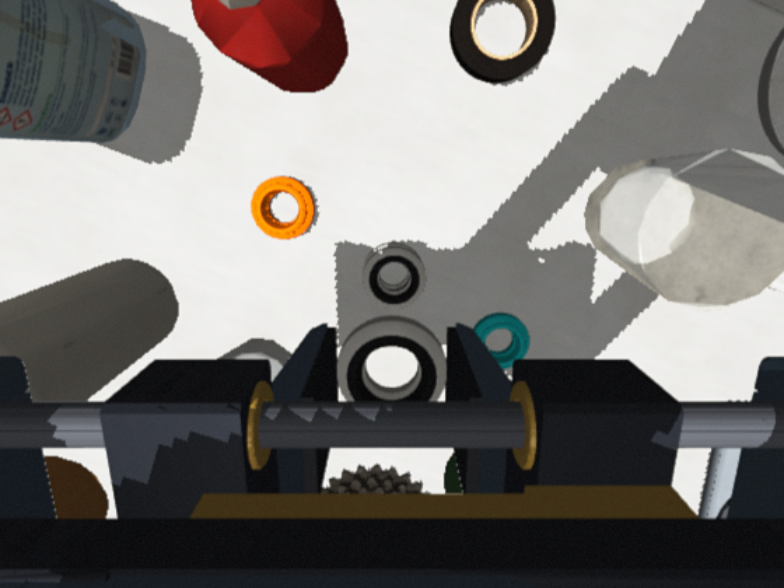

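Run:
```python
from h import *
z=np.load('pics/w3.npz');s={'tcp_pos':z['pos'],'tcp_rot':z['rot']}
P=cloud('wrist',z['d'],s);t=R.from_rotvec(s['tcp_rot']).inv().apply((P-s['tcp_pos']).reshape(-1,3))
m=(abs(t[:,0])<.03)&(abs(t[:,2])<.0195)&(abs(t[:,1]-.01)<.02);q=t[m]
print(len(q),np.histogram(q[:,1],bins=np.arange(-.01,.03,.002)))
seal=q[q[:,1]<.0115]
A=np.c_[seal[:,[0,2]],np.ones(len(seal))];print('plane',np.linalg.lstsq(A,seal[:,1],rcond=None)[0],seal.min(0),seal.max(0))
rel([.42,.0,.2]);rel([.42,.12,.2],tool(20.3));rel([.5143,.2398,.16],tool(20.3));rel([.5143,.2398,.10],tool(20.3))
```

```text
3180 (array([  0,   0,   0,   0,   0,   0,   0,   0,  15, 639, 401, 827, 656,
       169, 297, 105,  58,  13,   0]), array([-0.01 , -0.008, -0.006, -0.004, -0.002,  0.   ,  0.002,  0.004,
        0.006,  0.008,  0.01 ,  0.012,  0.014,  0.016,  0.018,  0.02 ,
        0.022,  0.024,  0.026,  0.028]))
plane [ 0.00297258 -0.00161766  0.00970076] [-0.01642617  0.00734172 -0.01625795] [0.00907951 0.01149518 0.0156928 ]
t 6.62 travel [0.0228, -0.0196, 0.0946] dr [0.0, 0.0, 0.0] rows>= 1.6
t 6.62 travel [0.0648, -0.0199, 0.207] dr [0.24, 0.23, 0.21] rows>= 3.5
t 6.62 travel [0.195, 0.0203, 0.2863] dr [0.24, 0.23, 0.21] rows>= 5.6
t 6.62 travel [0.1948, 0.0803, 0.2865] dr [0.24, 0.23, 0.21] rows>= 5.7
```

```bash
python3 -m pendant '[{"travel":[0.012,-0.01,0.045],"dr":[0,0,0]},{"travel":[0.0228,-0.0196,0.0946],"dr":[0,0,0]},{"travel":[0.042,-0.02,0.15],"dr":[0,0,0]},{"travel":[0.065,-0.02,0.207],"dr":[0,0,0]},{"travel":[0.107,-0.01,0.235],"dr":[0.2,0.2,0.2]},{"travel":[0.15,0.0,0.26],"dr":[0.2,0.2,0.2]},{"travel":[0.195,0.02,0.2865],"dr":[0.2,0.2,0.2]},{"travel":[0.195,0.05,0.2865],"dr":[0.2,0.2,0.2]},{"travel":[0.195,0.078,0.2865],"dr":[0.2,0.2,0.2]},{"travel":[0.195,0.08,0.2865],"dr":[0.2,0.2,0.2]}]'
python3 - <<'E'
from h import *
st()
p,d,s=snap('wrist','w4'); P=cloud('wrist',d,s)
a=cv2.resize(p[:,:,::-1],None,fx=1.4,fy=1.4);cv2.imwrite('pics/w4z.png',a)
R0=R.from_rotvec(s['tcp_rot']);n=R0.inv().apply(np.array([.5143,.2398,.035])-s['tcp_pos']);print('nest in tool',n)
q=P[(np.hypot(P[...,0]-.5143,P[...,1]-.2398)<.045)&(P[...,2]>.036)&(P[...,2]<.045)]
if len(q)>50:
    print(len(q),cv2.minEnclosingCircle(q[:,:2].astype(np.float32)))
rel([.5143,.2398,.068],tool(20.3))
E
```

```text
t: 7.88
tcp_pos: [0.512, 0.2389, 0.0967]
tcp_rot: [-1.555, -0.273, 0.285]
wrist_force: [-0.9, -0.5, -0.3]
opening: 0.04
t 7.88 tcp [0.512  0.2389 0.0967] yaw x 20.34 y [-0.007 -0.004 -1.   ] F [-0.87 -0.54 -0.31] T [0.05 0.02 0.01] op 0.04 j [ 0.42  0.42  1.77 -0.    0.95 -1.51]
nest in tool [0.00292163 0.06170642 0.00012813]
2267 ((0.5147228837013245, 0.2391168624162674), 0.03443096578121185)
t 7.92 travel [0.0014, 0.0302, 0.0001] dr [0.06, 0.03, -0.26] rows>= 0.5
```

View pics/w4z.png

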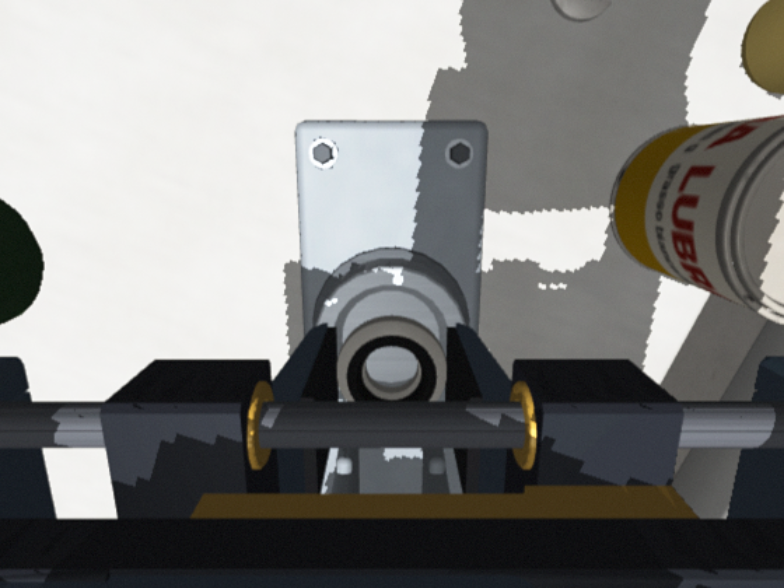

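```bash
python3 -m pendant '[{"travel":[0.0017,0.01,-0.0003],"dr":[0,0,-0.2]},{"travel":[0.0017,0.02,-0.0003],"dr":[0,0,-0.2]},{"travel":[0.0017,0.028,-0.0003],"dr":[0,0,-0.2]},{"travel":[0.0017,0.029,-0.0003],"dr":[0,0,-0.2]},{"travel":[0.0017,0.029,-0.0003],"dr":[0,0,-0.2]},{"travel":[0.0017,0.029,-0.0003],"dr":[0,0,-0.2]}]'
python3 - <<'E'
from h import *
st()
rel([.5146,.2394,.062],tool(20.3))
E
```

```text
t: 8.68
tcp_pos: [0.5151, 0.2397, 0.0696]
tcp_rot: [-1.554, -0.279, 0.278]
wrist_force: [0.1, 0.5, 0.6]
opening: 0.0397
t 8.68 tcp [0.5151 0.2397 0.0696] yaw x 20.33 y [ 0.    -0.001 -1.   ] F [0.11 0.47 0.6 ] T [0.07 0.02 0.04] op 0.0397 j [ 0.42  0.46  1.8  -0.    0.89 -1.51]
t 8.68 travel [-0.0005, 0.0076, -0.0001] dr [0.06, 0.03, -0.01] rows>= 0.1
```

```bash
python3 -m pendant '[{"travel":[-0.0005,0.004,0],"dr":[0,0,0]},{"travel":[-0.0005,0.0078,0],"dr":[0,0,0]},{"travel":[-0.0005,0.0088,0],"dr":[0,0,0]},{"travel":[-0.0005,0.0088,0],"dr":[0,0,0]},{"travel":[-0.0005,0.0088,0],"dr":[0,0,0]}]'
python3 - <<'E'
from h import *
st()
rel([.5146,.2394,.061],tool(20.3))
E
```

```text
t: 9.3
tcp_pos: [0.5146, 0.2395, 0.0609]
tcp_rot: [-1.554, -0.279, 0.278]
wrist_force: [-0.5, 0.6, -0.7]
opening: 0.04
t 9.3 tcp [0.5146 0.2395 0.0609] yaw x 20.33 y [ 0.    -0.001 -1.   ] F [-0.51  0.64 -0.7 ] T [0.05 0.03 0.05] op 0.04 j [ 0.42  0.47  1.81 -0.    0.87 -1.51]
t 9.3 travel [-0.0001, -0.0001, -0.0001] dr [0.05, 0.03, -0.0] rows>= 0.0
```

```bash
python3 -m pendant '[{"travel":[0,0.0008,0],"dr":[0,0,0]},{"travel":[0,0.0008,0],"dr":[0,0,0]}]'; python3 -m pendant '[{"travel":[0,0,0],"dr":[0,0,0]},{"travel":[0,0,0],"dr":[0,0,0]},{"travel":[0,0,0],"dr":[0,0,0]},{"travel":[0,0,0],"dr":[0,0,0]},{"travel":[0,-0.01,0],"dr":[0,0,0]},{"travel":[0,-0.04,0],"dr":[0,0,0]},{"travel":[-0.01,-0.09,0],"dr":[0,0,0]},{"travel":[-0.03,-0.13,0],"dr":[0,0,0]},{"travel":[-0.05,-0.15,0],"dr":[0,0,0]},{"travel":[-0.05,-0.15,0],"dr":[0,0,0]}]' 0.6
python3 - <<'E'
from h import *
st()
p,d,s=snap('wrist','w5'); P=cloud('wrist',d,s)
a=cv2.resize(p[:,:,::-1],None,fx=1.4,fy=1.4);cv2.imwrite('pics/w5z.png',a)
rr=np.hypot(P[...,0]-.5146,P[...,1]-.2394)
q=P[(rr<.05)&(P[...,2]>.0445)&(P[...,2]<.07)];print('cup pts',len(q),np.histogram(q[:,2],bins=np.arange(.044,.07,.002)))
q=q[q[:,2]<.056]
print(cv2.minEnclosingCircle(q[:,:2].astype(np.float32)))
k=q[q[:,2]>.0485];A=np.c_[k[:,:2]-[.5146,.2394],np.ones(len(k))];print('plane',np.linalg.lstsq(A,k[:,2],rcond=None)[0])
r=P[(rr<.045)&(rr>.022)&(abs(P[...,2]-.041)<.003)];print('rim',cv2.minEnclosingCircle(r[:,:2].astype(np.float32)))
E
```

```text
t: 9.55
tcp_pos: [0.5146, 0.2395, 0.0601]
tcp_rot: [-1.554, -0.279, 0.278]
wrist_force: [-0.5, 0.6, -0.4]
opening: 0.0401
t: 10.8
tcp_pos: [0.4678, 0.2224, 0.2124]
tcp_rot: [-1.553, -0.282, 0.275]
wrist_force: [0.9, 0.6, -0.8]
opening: 0.0728
t 10.8 tcp [0.4678 0.2224 0.2124] yaw x 20.34 y [ 0.005  0.001 -1.   ] F [ 0.92  0.63 -0.79] T [ 0.07 -0.03 -0.01] op 0.0728 j [ 0.42  0.24  1.73 -0.    1.17 -1.5 ]
cup pts 891 (array([266, 231, 210, 182,   2,   0,   0,   0,   0,   0,   0,   0,   0]), array([0.044, 0.046, 0.048, 0.05 , 0.052, 0.054, 0.056, 0.058, 0.06 ,
       0.062, 0.064, 0.066, 0.068, 0.07 ]))
((0.5142529606819153, 0.23926766216754913), 0.0206699650734663)
plane [-0.00837759 -0.00435365  0.04999098]
rim ((0.5147311091423035, 0.23916205763816833), 0.03471529111266136)
```

View pics/w5z.png

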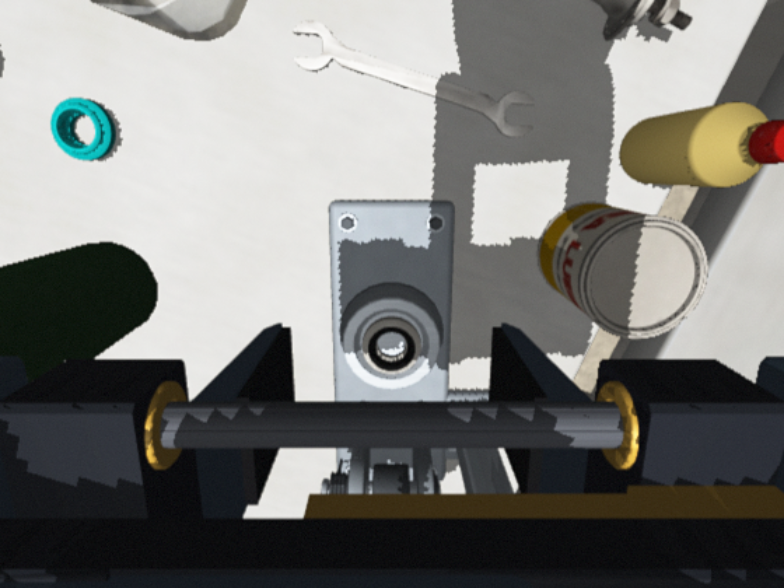

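Run:
```python
from h import *
c,s=np.cos(np.radians(20.3)),np.sin(np.radians(20.3))
for n in('topP','sceneP'):
    Q=np.load(f'pics/{n}.npy').reshape(-1,3);d=Q[:,:2]-[.5146,.2393];X=d@[c,s];Y=d@[-s,c]
    m=(abs(Y-.12)<.04)&(abs(X-.079)<.04)&(Q[:,2]>.11)&(Q[:,2]<.17)
    o=np.argsort(Y[m]);print(n,m.sum());print((np.c_[X,Y,Q[:,2]][m][o]*1000).round(0).astype(int)[::3].tolist())
# camera clearance vs pot: thumb tool yaw options
rel([.5471,.3793,.20],tool(-69.7)); rel([.47,.26,.26],tool(-69.7))
```

```text
topP 121
[[83, 81, 142], [77, 82, 144], [82, 84, 141], [86, 86, 139], [76, 88, 144], [77, 90, 132], [76, 92, 138], [86, 95, 139], [80, 97, 139], [79, 98, 145], [85, 101, 139], [80, 103, 137], [81, 104, 144], [88, 105, 143], [86, 106, 140], [74, 107, 142], [81, 108, 141], [69, 108, 141], [75, 109, 142], [81, 110, 143], [70, 111, 138], [77, 112, 138], [92, 113, 140], [89, 114, 141], [68, 115, 139], [93, 116, 139], [81, 116, 141], [78, 117, 140], [72, 119, 142], [82, 119, 137], [85, 121, 142], [73, 121, 141], [69, 122, 145], [89, 123, 139], [73, 124, 144], [93, 125, 138], [68, 125, 145], [75, 127, 142], [81, 128, 141], [79, 129, 138], [86, 130, 137]]
sceneP 92
[[82, 82, 142], [80, 84, 142], [79, 86, 134], [73, 87, 138], [84, 91, 141], [82, 92, 142], [74, 95, 141], [74, 99, 142], [78, 99, 141], [83, 100, 139], [76, 104, 137], [85, 106, 139], [82, 106, 140], [87, 108, 140], [77, 109, 135], [74, 110, 139], [82, 110, 141], [94, 111, 137], [73, 111, 141], [76, 115, 142], [69, 115, 136], [78, 116, 143], [82, 118, 144], [87, 119, 142], [78, 120, 142], [76, 122, 142], [70, 123, 135], [90, 125, 142], [74, 127, 141], [80, 130, 141], [88, 131, 138]]
t 10.85 travel [0.1287, 0.0112, 0.1196] dr [-0.08, 90.04, 0.15] rows>= 8.4
t 10.85 travel [0.0151, -0.049, 0.0345] dr [-0.08, 90.04, 0.15] rows>= 8.4
```

Run:
```python
from h import *
rel([.48,.33,.23],tool(-55)); rel([.5469,.3813,.175],tool(-55))
```

```text
t 10.85 travel [0.0487, -0.019, 0.0967] dr [-0.06, 75.34, 0.16] rows>= 7.0
t 10.85 travel [0.1291, 0.0362, 0.1216] dr [-0.06, 75.34, 0.16] rows>= 7.0
```

```bash
python3 -m pendant '[{"travel":[0.005,-0.02,0.015],"dr":[0,10,0]},{"travel":[0.01,-0.02,0.03],"dr":[0,20,0]},{"travel":[0.02,-0.02,0.05],"dr":[0,30,0]},{"travel":[0.03,-0.02,0.07],"dr":[0,40,0]},{"travel":[0.04,-0.02,0.09],"dr":[0,50,0]},{"travel":[0.05,-0.02,0.0967],"dr":[0,60,0]},{"travel":[0.08,-0.01,0.107],"dr":[0,68,0]},{"travel":[0.129,0.01,0.1216],"dr":[0,75.3,0]},{"travel":[0.129,0.034,0.1216],"dr":[0,75.3,0]},{"travel":[0.129,0.036,0.1216],"dr":[0,75.3,0]}]' -1 20
python3 - <<'E'
from h import *
st()
p,d,s=snap('wrist','w6'); 
cv2.imwrite('pics/w6z.png',cv2.resize(p[:,:,::-1],None,fx=1.4,fy=1.4))
rel([.5469,.3813,.16],tool(-55))
E
```

```text
t: 12.1
tcp_pos: [0.546, 0.3807, 0.1708]
tcp_rot: [-1.444, 0.75, -0.748]
wrist_force: [-0.1, 0.4, 0.1]
opening: 0.0005
t 12.1 tcp [0.546  0.3807 0.1708] yaw x -54.96 y [-0.004 -0.004 -1.   ] F [-0.07  0.41  0.07] T [-0.05  0.03  0.03] op 0.0005 j [ 0.59  0.5   1.42 -0.    1.22 -0.02]
t 12.15 travel [-0.0, 0.0125, 0.0007] dr [0.13, 0.04, 0.08] rows>= 0.2
```

View pics/w6z.png

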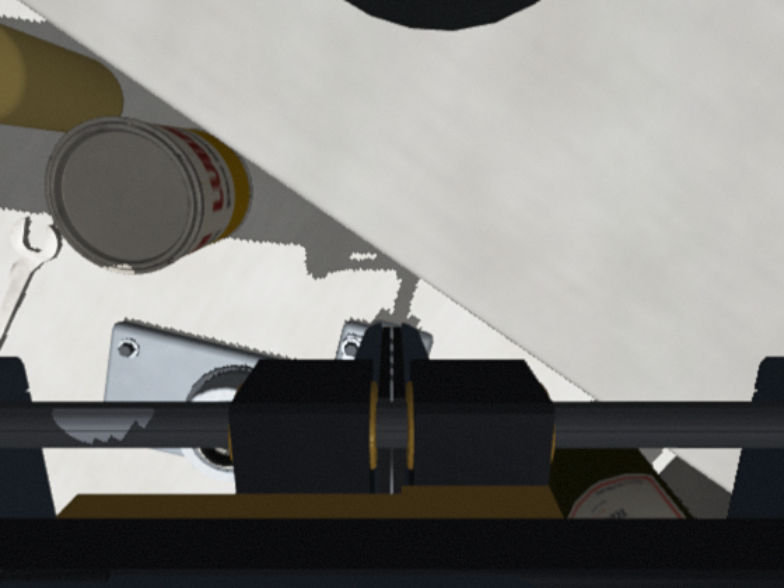

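```bash
python3 -m pendant '[{"travel":[0,0.01,0.0007],"dr":[0,0,0]},{"travel":[0,0.016,0.0007],"dr":[0,0,0]},{"travel":[0,0.021,0.0007],"dr":[0,0,0]},{"travel":[0,0.026,0.0007],"dr":[0,0,0]},{"travel":[0,0.031,0.0007],"dr":[0,0,0]},{"travel":[0,0.036,0.0007],"dr":[0,0,0]},{"travel":[0,0.036,0.0007],"dr":[0,0,0]}]'
python3 - <<'E'
from h import *
st()
E
python3 -m pendant '[{"travel":[0,0.004,0],"dr":[0,0,0]},{"travel":[0,0.008,0],"dr":[0,0,0]},{"travel":[0,0.012,0],"dr":[0,0,0]},{"travel":[0,0.014,0],"dr":[0,0,0]},{"travel":[0,0.014,0],"dr":[0,0,0]}]'
python3 - <<'E'
from h import *
st()
E
```

```text
t: 13.02
tcp_pos: [0.5468, 0.3812, 0.1361]
tcp_rot: [-1.441, 0.749, -0.748]
wrist_force: [-0.5, 0.0, -0.5]
opening: 0.0008
t 13.03 tcp [0.5468 0.3812 0.1361] yaw x -54.97 y [-0.002 -0.003 -1.   ] F [-0.52  0.02 -0.52] T [-0.03 -0.    0.01] op 0.0008 j [ 0.59  0.53  1.47 -0.    1.14 -0.02]
t: 13.65
tcp_pos: [0.5467, 0.3811, 0.1217]
tcp_rot: [-1.442, 0.749, -0.748]
wrist_force: [-0.1, 0.3, 0.1]
opening: 0.0004
t 13.65 tcp [0.5467 0.3811 0.1217] yaw x -54.97 y [-0.002 -0.003 -1.   ] F [-0.08  0.31  0.08] T [-0.05 -0.02  0.  ] op 0.0004 j [ 0.59  0.54  1.49 -0.    1.12 -0.02]
```

Run:
```python
from h import *
p,d,s=snap('scene','s2');cv2.imwrite('pics/s2z.png',cv2.resize(p[95:255,200:380,::-1],None,fx=3.7,fy=3.7,interpolation=cv2.INTER_CUBIC))
```

```text
(no output)
```

View pics/s2z.png

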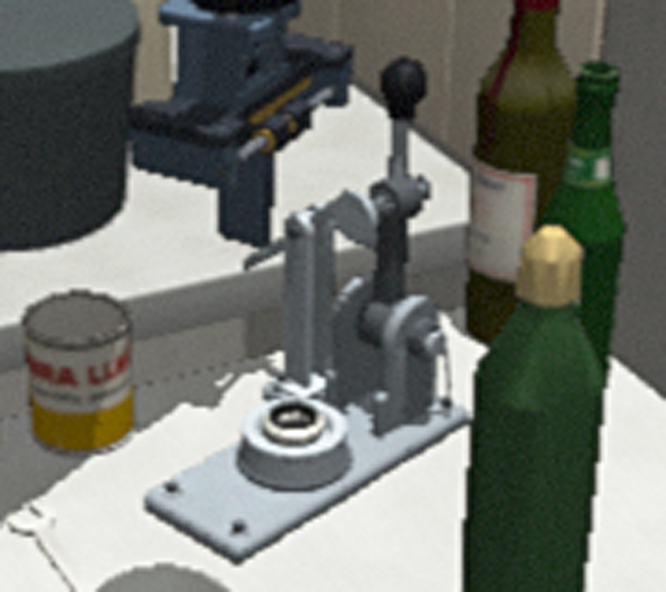

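The catch now slopes well down, with its tongue up at about (345,215) in the zoom. The lever is still parked and the cup is in the nest. I'll push a few mm further for margin.

```bash
python3 -m pendant '[{"travel":[0,0.003,0],"dr":[0,0,0]},{"travel":[0,0.005,0],"dr":[0,0,0]},{"travel":[0,0.006,0],"dr":[0,0,0]},{"travel":[0,0.006,0],"dr":[0,0,0]}]'
python3 - <<'E'
from h import *
st()
p,d,s=snap('scene','s3');P=cloud('scene',d)
c,sn=np.cos(np.radians(20.3)),np.sin(np.radians(20.3))
d2=P[...,:2]-[.5146,.2393];X=d2@[c,sn];Y=d2@[-sn,c]
m=(X>.06)&(X<.10)&(Y>.07)&(Y<.14)&(P[...,2]>.08)&(P[...,2]<.15)
o=np.argsort(Y[m]);print((np.c_[X,Y,P[...,2]][...,:].reshape(-1,3) if 0 else np.stack([X,Y,P[...,2]],-1)[m][o]*1000).round(0).astype(int).tolist())
k=np.stack([X,Y,P[...,2]],-1)[(abs(X-.1)<.04)&(abs(Y)<.04)&(P[...,2]>.235)&(P[...,2]<.29)]
A=np.c_[2*k,np.ones(len(k))];s_=np.linalg.lstsq(A,(k**2).sum(1),rcond=None)[0];print('knob press frame',s_[:3])
E
```

```text
t: 14.2
tcp_pos: [0.5472, 0.382, 0.1184]
tcp_rot: [-1.438, 0.748, -0.749]
wrist_force: [-2.2, 0.9, 10.1]
opening: 0.0003
t 14.2 tcp [0.5472 0.382  0.1184] yaw x -54.97 y [ 0.001 -0.    -1.   ] F [-2.16  0.87 10.07] T [-0.16  0.34 -0.01] op 0.0003 j [ 0.59  0.54  1.49 -0.    1.1  -0.02]
[[70, 70, 120], [67, 70, 93], [67, 70, 130], [71, 71, 97], [68, 71, 83], [68, 71, 80], [68, 71, 118], [68, 72, 98], [72, 72, 122], [68, 72, 137], [68, 72, 131], [69, 72, 94], [68, 72, 142], [90, 72, 143], [69, 73, 120], [69, 73, 88], [69, 73, 122], [69, 73, 125], [70, 73, 102], [70, 74, 105], [70, 74, 133], [70, 74, 107], [71, 75, 98], [74, 81, 118], [77, 84, 121], [74, 85, 116], [79, 86, 111], [79, 86, 117], [76, 86, 118], [77, 87, 112], [78, 88, 108], [75, 89, 111], [76, 90, 116], [76, 90, 108], [76, 90, 113], [75, 93, 104], [77, 94, 106], [77, 95, 112], [70, 95, 108], [74, 95, 107], [74, 95, 104], [70, 95, 105], [78, 96, 108], [71, 96, 110], [68, 96, 106], [75, 96, 109], [68, 97, 102], [68, 100, 104], [72, 100, 108], [72, 101, 105], [80, 101, 108], [69, 101, 106], [77, 102, 118], [74, 102, 139], [77
[... 3161 characters left out ...]
126], [70, 127, 111], [70, 127, 128], [67, 128, 121], [70, 128, 114], [71, 128, 105], [67, 128, 123], [71, 128, 119], [68, 128, 117], [71, 129, 116], [68, 129, 134], [69, 129, 128], [65, 130, 135], [69, 130, 131], [69, 130, 125], [69, 131, 113], [67, 131, 122], [70, 131, 110], [67, 131, 125], [71, 132, 106], [71, 132, 103], [68, 132, 130], [64, 132, 140], [64, 132, 134], [64, 132, 131], [68, 132, 136], [69, 134, 112], [69, 134, 115], [66, 134, 136], [66, 134, 116], [69, 134, 118], [70, 134, 137], [66, 134, 127], [70, 134, 126], [67, 136, 120], [71, 136, 105], [68, 136, 112], [68, 136, 117], [72, 137, 107], [69, 138, 122], [69, 138, 108]]
knob press frame [ 0.09900191 -0.00122317  0.2525352 ]
```

Run:
```python
from h import *
rel([.53,.36,.36],tool(-20)); rel([.6079,.2725,.36],tool(20.3)); rel([.6079,.2725,.31],tool(20.3))
```

```text
t 14.25 travel [0.0083, -0.2416, -0.0266] dr [-0.02, -34.97, 0.04] rows>= 3.9
t 14.25 travel [0.1246, -0.2416, -0.0131] dr [-0.0, -75.27, 0.05] rows>= 7.0
t 14.25 travel [0.1246, -0.1916, -0.0131] dr [-0.0, -75.27, 0.05] rows>= 7.0
```

```bash
python3 -m pendant '[{"travel":[0,-0.04,0],"dr":[0,0,0]},{"travel":[0,-0.09,0],"dr":[0,0,0]},{"travel":[0.003,-0.14,-0.01],"dr":[0,-9,0]},{"travel":[0.005,-0.19,-0.02],"dr":[0,-19,0]},{"travel":[0.0083,-0.235,-0.0266],"dr":[0,-29,0]},{"travel":[0.03,-0.2416,-0.025],"dr":[0,-39,0]},{"travel":[0.06,-0.2416,-0.02],"dr":[0,-49,0]},{"travel":[0.09,-0.2416,-0.015],"dr":[0,-59,0]},{"travel":[0.11,-0.2416,-0.013],"dr":[0,-69,0]},{"travel":[0.1246,-0.2416,-0.0131],"dr":[0,-75.3,0]}]'
python3 -m pendant '[{"travel":[0,0,0],"dr":[0,0,0]},{"travel":[0,0,0],"dr":[0,0,0]},{"travel":[0,0,0],"dr":[0,0,0]}]' 0.5
python3 - <<'E'
from h import *
st()
p,d,s=snap('wrist','w7');P=cloud('wrist',d,s)
cv2.imwrite('pics/w7z.png',cv2.resize(p[:,:,::-1],None,fx=1.4,fy=1.4))
k=P[(np.linalg.norm(P-np.array([.608,.272,.253]),axis=-1)<.03)&(P[...,2]>.24)];print(len(k))
if len(k)>30:
    A=np.c_[2*k,np.ones(len(k))];q=np.linalg.lstsq(A,(k**2).sum(1),rcond=None)[0];print(q[:3],np.sqrt(q[3]+q[:3]@q[:3]))
snap('scene','s4')
cv2.imwrite('pics/s4z.png',cv2.resize(cv2.imread('pics/s4.png')[40:255,200:400],None,fx=2.7,fy=2.7,interpolation=cv2.INTER_CUBIC))
rel([.6079,.2725,.2505],tool(20.3))
E
```

```text
t: 15.5
tcp_pos: [0.6085, 0.2716, 0.3594]
tcp_rot: [-1.553, -0.281, 0.281]
wrist_force: [-0.3, 0.8, 0.0]
opening: 0.0004
t: 15.88
tcp_pos: [0.6081, 0.2722, 0.3595]
tcp_rot: [-1.553, -0.281, 0.281]
wrist_force: [-0.5, 1.3, -0.9]
opening: 0.0275
t 15.88 tcp [0.6081 0.2722 0.3595] yaw x 20.51 y [-0. -0. -1.] F [-0.49  1.3  -0.92] T [0.06 0.06 0.01] op 0.0275 j [ 0.4   0.43  1.08 -0.    1.63 -1.52]
1344
[0.60721221 0.27333231 0.25181442] 0.015611271599750164
t 15.97 travel [-0.0001, 0.109, 0.0004] dr [0.03, 0.23, -0.0] rows>= 1.7
```

View pics/w7z.png

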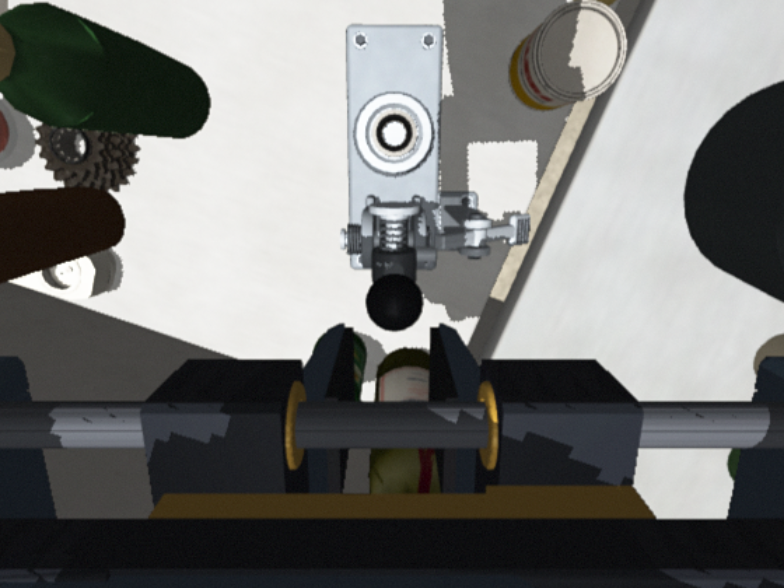

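View pics/s4z.png

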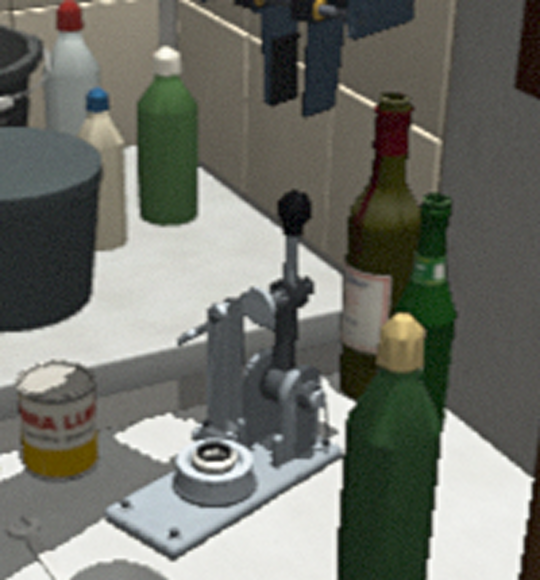

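```bash
python3 -m pendant '[{"travel":[-0.0003,0,0.001],"dr":[0,0.2,0]},{"travel":[-0.0003,0,0.001],"dr":[0,0.2,0]},{"travel":[-0.0003,0.02,0.001],"dr":[0,0.2,0]},{"travel":[-0.0003,0.05,0.001],"dr":[0,0.2,0]},{"travel":[-0.0003,0.08,0.001],"dr":[0,0.2,0]},{"travel":[-0.0003,0.10,0.001],"dr":[0,0.2,0]},{"travel":[-0.0003,0.1095,0.001],"dr":[0,0.2,0]},{"travel":[-0.0003,0.1095,0.001],"dr":[0,0.2,0]},{"travel":[-0.0003,0.1095,0.001],"dr":[0,0.2,0]}]' 0.6
python3 - <<'E'
from h import *
st()
rel([.6075,.273,.250],tool(20.3))
E
```

```text
t: 17.1
tcp_pos: [0.608, 0.2732, 0.2512]
tcp_rot: [-1.553, -0.28, 0.277]
wrist_force: [-0.4, 0.2, -0.5]
opening: 0.0735
t 17.1 tcp [0.608  0.2732 0.2512] yaw x 20.33 y [ 0.002  0.    -1.   ] F [-0.4   0.18 -0.46] T [ 0.09  0.05 -0.02] op 0.0735 j [ 0.41  0.46  1.3  -0.    1.38 -1.52]
t 17.1 travel [-0.0006, 0.0012, 0.0] dr [0.02, 0.03, 0.12] rows>= 0.0
```

```bash
python3 -m pendant '[{"travel":[-0.0006,0.0012,0],"dr":[0,0,0]},{"travel":[-0.0006,0.0012,0],"dr":[0,0,0]},{"travel":[-0.0006,0.0012,0],"dr":[0,0,0]},{"travel":[-0.0006,0.0012,0],"dr":[0,0,0]},{"travel":[-0.0006,0.0012,0],"dr":[0,0,0]},{"travel":[-0.0006,0.0012,0],"dr":[0,0,0]}]' -1 30
python3 - <<'E'
from h import *
st()
s=robot.observe();R0=R.from_rotvec(s['tcp_rot'])
# knob path in tool axes relative to now: hinge at knob + ... lever angle th
c,sn=np.cos(np.radians(20.3)),np.sin(np.radians(20.3))
for th in np.arange(0,1.63,.135):
    a=np.radians(3)-th   # lean back
    dx=.17*(np.sin(a)-np.sin(np.radians(3)));dz=.17*(np.cos(a)-np.cos(np.radians(3)))
    w=np.array([dx*c,dx*sn,dz]);print(round(th,3),R0.inv().apply(w).round(4).tolist())
E
```

```text
t: 17.85
tcp_pos: [0.6073, 0.2735, 0.2501]
tcp_rot: [-1.552, -0.28, 0.277]
wrist_force: [-0.2, 1.9, 0.3]
opening: 0.0305
t 17.85 tcp [0.6073 0.2735 0.2501] yaw x 20.34 y [ 0.002  0.001 -1.   ] F [-0.24  1.91  0.27] T [ 0.4   0.14 -0.02] op 0.0305 j [ 0.41  0.46  1.3   0.    1.38 -1.52]
0.0 [0.0, 0.0, 0.0]
0.135 [-0.0229, 0.0003, 0.0]
0.27 [-0.0456, 0.0037, 0.0]
0.405 [-0.0676, 0.0101, 0.0]
0.54 [-0.0886, 0.0194, 0.0]
0.675 [-0.1081, 0.0314, 0.0001]
0.81 [-0.1258, 0.046, 0.0001]
0.945 [-0.1414, 0.0628, 0.0001]
1.08 [-0.1546, 0.0816, 0.0001]
1.215 [-0.1652, 0.1019, 0.0]
1.35 [-0.1729, 0.1235, 0.0]
1.485 [-0.1776, 0.146, 0.0]
1.62 [-0.1793, 0.1688, 0.0]
```

```bash
python3 -m pendant '[{"travel":[-0.0115,0,0],"dr":[0,0,0]},{"travel":[-0.0229,0.0003,0],"dr":[0,0,0]},{"travel":[-0.0343,0.002,0],"dr":[0,0,0]},{"travel":[-0.0456,0.0037,0],"dr":[0,0,0]},{"travel":[-0.0566,0.0065,0],"dr":[0,0,0]},{"travel":[-0.0676,0.0101,0],"dr":[0,0,0]},{"travel":[-0.0676,0.0101,0],"dr":[0,0,0]}]'
python3 - <<'E'
from h import *
st()
snap('scene','s5')
cv2.imwrite('pics/s5z.png',cv2.resize(cv2.imread('pics/s5.png')[40:255,200:400],None,fx=2.7,fy=2.7,interpolation=cv2.INTER_CUBIC))
E
```

```text
t: 18.73
tcp_pos: [0.5429, 0.2497, 0.2397]
tcp_rot: [-1.552, -0.279, 0.278]
wrist_force: [1.6, 2.5, 0.6]
opening: 0.0304
t 18.73 tcp [0.5429 0.2497 0.2397] yaw x 20.34 y [ 0.001  0.001 -1.   ] F [1.64 2.5  0.57] T [ 0.55 -0.24 -0.02] op 0.0304 j [ 0.41  0.35  1.5   0.    1.29 -1.51]
```

View pics/s5z.png

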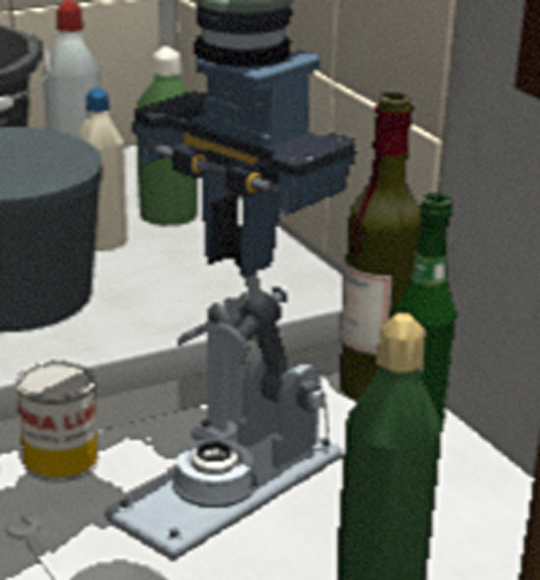

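```bash
python3 -m pendant '[{"travel":[-0.0105,0.0045,0],"dr":[0,0,0]},{"travel":[-0.021,0.0093,0],"dr":[0,0,0]},{"travel":[-0.031,0.015,0],"dr":[0,0,0]},{"travel":[-0.0405,0.0213,0],"dr":[0,0,0]},{"travel":[-0.0495,0.0283,0],"dr":[0,0,0]},{"travel":[-0.0582,0.0359,0],"dr":[0,0,0]},{"travel":[-0.0663,0.044,0],"dr":[0,0,0]},{"travel":[-0.0738,0.0527,0],"dr":[0,0,0]},{"travel":[-0.0807,0.0619,0],"dr":[0,0,0]},{"travel":[-0.087,0.0715,0],"dr":[0,0,0]}]' - 40
python3 - <<'E'
from h import *
st()
c,sn=np.cos(np.radians(20.3)),np.sin(np.radians(20.3))
s=robot.observe();d=s['tcp_pos'][:2]-[.5146,.2393];print('press X,Y',d@[c,sn],d@[-sn,c])
X=d@[c,sn]; print('lever from XZ', np.arctan2(.0897-X,s['tcp_pos'][2]+.002-.082)+np.radians(3), 'radius',np.hypot(.0897-X,s['tcp_pos'][2]+.002-.082))
E
```

```text
t: 20.02
tcp_pos: [0.4613, 0.2196, 0.1675]
tcp_rot: [-1.552, -0.279, 0.278]
wrist_force: [-0.6, 2.9, 3.5]
opening: 0.0303
t 20.02 tcp [0.4613 0.2196 0.1675] yaw x 20.34 y [ 0.001  0.001 -1.   ] F [-0.63  2.85  3.46] T [0.67 0.09 0.01] op 0.0303 j [ 0.42  0.27  1.81  0.    1.06 -1.5 ]
press X,Y -0.056855004267198625 5.646470744188343e-06
lever from XZ 1.084740056509442 radius 0.17070618786792202
```

```bash
python3 -m pendant '[{"travel":[-0.0055,0.01,0],"dr":[0,0,0]},{"travel":[-0.0106,0.0203,0],"dr":[0,0,0]},{"travel":[-0.0147,0.031,0],"dr":[0,0,0]},{"travel":[-0.0183,0.0419,0],"dr":[0,0,0]},{"travel":[-0.021,0.053,0],"dr":[0,0,0]},{"travel":[-0.023,0.0644,0],"dr":[0,0,0]},{"travel":[-0.024,0.0755,0],"dr":[0,0,0]},{"travel":[-0.0243,0.0785,0],"dr":[0,0,0]},{"travel":[-0.0243,0.0785,0],"dr":[0,0,0]}]' - 50
cat >> h.py <<'E'
def lev():
    c,sn=np.cos(np.radians(20.3)),np.sin(np.radians(20.3))
    s=robot.observe();d=s['tcp_pos'][:2]-[.5146,.2393];X=d@[c,sn];z=s['tcp_pos'][2]+.002-.082
    print('X',X.round(4),'Y',(d@[-sn,c]).round(4),'th',(np.arctan2(.0897-X,z)+np.radians(3)).round(3),'r',np.hypot(.0897-X,z).round(4))
E
python3 - <<'E'
from h import *
st();lev()
E
```

```text
t: 21.15
tcp_pos: [0.4382, 0.2111, 0.089]
tcp_rot: [-1.552, -0.279, 0.278]
wrist_force: [-3.6, 2.8, 11.5]
opening: 0.03
t 21.15 tcp [0.4382 0.2111 0.089 ] yaw x 20.34 y [-0.     0.001 -1.   ] F [-3.61  2.8  11.48] T [ 0.49  0.44 -0.  ] op 0.03 j [ 0.42  0.32  1.96  0.    0.85 -1.5 ]
X -0.0814 Y 0.0 th 1.571 r 0.1714
```

```bash
python3 -m pendant '[{"travel":[0,0.003,0],"dr":[0,0,0]},{"travel":[0,0.006,0],"dr":[0,0,0]},{"travel":[0,0.008,0],"dr":[0,0,0]},{"travel":[0,0.009,0],"dr":[0,0,0]},{"travel":[0,0.009,0],"dr":[0,0,0]}]'
python3 - <<'E'
from h import *
st();lev()
E
```

```text
t: 21.78
tcp_pos: [0.438, 0.211, 0.0806]
tcp_rot: [-1.552, -0.278, 0.279]
wrist_force: [-4.9, 1.3, 13.7]
opening: 0.0296
t 21.77 tcp [0.438  0.211  0.0806] yaw x 20.34 y [-0.     0.001 -1.   ] F [-4.87  1.31 13.69] T [ 0.4   0.55 -0.02] op 0.0296 j [ 0.42  0.34  1.97  0.    0.83 -1.5 ]
X -0.0817 Y 0.0 th 1.619 r 0.1714
```

```bash
python3 -m pendant '[{"travel":[0.001,0.002,0],"dr":[0,0,0]},{"travel":[0.001,0.003,0],"dr":[0,0,0]},{"travel":[0.001,0.003,0],"dr":[0,0,0]},{"travel":[0.001,0.003,0],"dr":[0,0,0]}]'
python3 - <<'E'
from h import *
st();lev()
p,d,s=snap('scene','s6')
P=cloud('scene',d)
cv2.imwrite('pics/s6z.png',cv2.resize(p[95:255,200:380,::-1],None,fx=3.7,fy=3.7,interpolation=cv2.INTER_CUBIC))
E
```

```text
t: 22.28
tcp_pos: [0.4381, 0.211, 0.0782]
tcp_rot: [-1.552, -0.277, 0.28]
wrist_force: [-5.5, 2.5, 14.2]
opening: 0.03
t 22.27 tcp [0.4381 0.211  0.0782] yaw x 20.35 y [-0.002 -0.    -1.   ] F [-5.47  2.51 14.21] T [0.38 0.82 0.01] op 0.03 j [ 0.42  0.34  1.98  0.    0.83 -1.5 ]
X -0.0816 Y 0.0 th 1.634 r 0.1713
```

View pics/s6z.png

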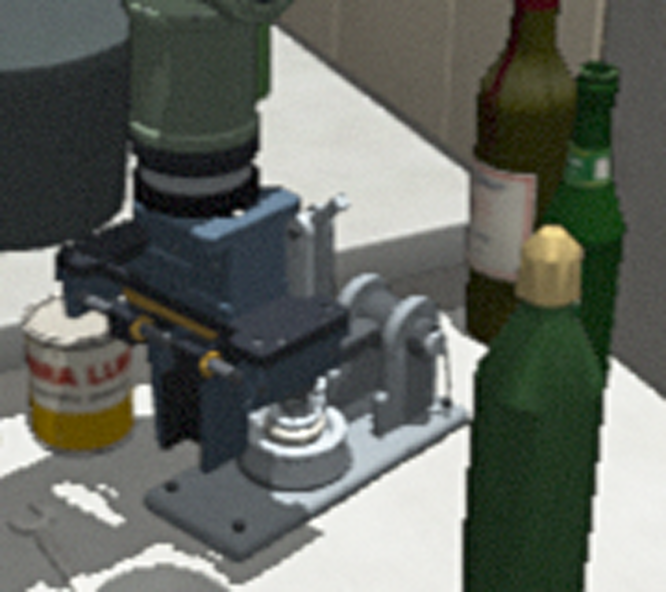

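Run:
```python
from h import *
p,d,s=snap('wrist','w8');P=cloud('wrist',d,s)
cv2.imwrite('pics/w8z.png',cv2.resize(p[:,:,::-1],None,fx=1.4,fy=1.4))
c,sn=np.cos(np.radians(20.3)),np.sin(np.radians(20.3))
d2=P[...,:2]-[.5146,.2393];Q=np.stack([d2@[c,sn],d2@[-sn,c],P[...,2]],-1)
k=Q[(np.hypot(Q[...,0]+.08,Q[...,1])<.0165)&(abs(Q[...,1])<.0125)&(Q[...,2]>.07)&(Q[...,2]<.112)];print(len(k))
if len(k)>30:
    print(k.min(0),k.max(0),np.percentile(k[:,2],[50,90,98]));A=np.c_[2*k,np.ones(len(k))];q=np.linalg.lstsq(A,(k**2).sum(1),rcond=None)[0];print(q[:3],np.sqrt(q[3]+q[:3]@q[:3]))
```

```text
1862
[-0.09593675 -0.0124871   0.07776483] [-0.06359138  0.01247343  0.09751388] [0.09115645 0.09488824 0.09609344]
[-0.07901081 -0.00015938  0.08265151] 0.016387352785632376
```

View pics/w8z.png

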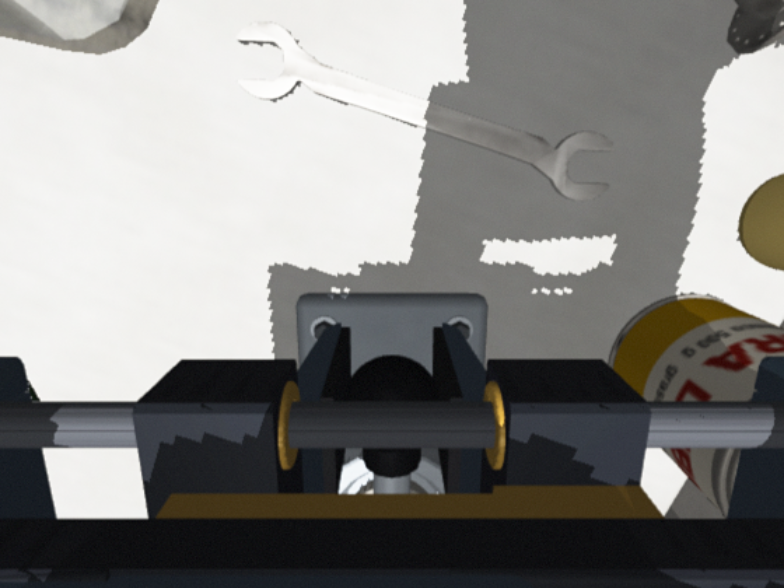

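```bash
python3 -m pendant '[{"travel":[0,0.001,0],"dr":[0,0,0]},{"travel":[0,0.003,0],"dr":[0,0,0]},{"travel":[0,0.003,0],"dr":[0,0,0]},{"travel":[0,0.003,0],"dr":[0,0,0]},{"travel":[0,0.003,0],"dr":[0,0,0]}]' - 55
python3 - <<'E'
from h import *
st();lev()
p,d,s=snap('wrist','w9');P=cloud('wrist',d,s)
c,sn=np.cos(np.radians(20.3)),np.sin(np.radians(20.3))
d2=P[...,:2]-[.5146,.2393];Q=np.stack([d2@[c,sn],d2@[-sn,c],P[...,2]],-1)
k=Q[(np.hypot(Q[...,0]+.08,Q[...,1])<.0165)&(abs(Q[...,1])<.0125)&(Q[...,2]>.07)&(Q[...,2]<.112)]
A=np.c_[2*k,np.ones(len(k))];q=np.linalg.lstsq(A,(k**2).sum(1),rcond=None)[0];print(q[:3],np.sqrt(q[3]+q[:3]@q[:3]))
st()
P=cloud('scene',snap('scene','s7')[1]);r=P[(abs(P[...,0]-.432)<.035)&(abs(P[...,1]+.0966)<.035)&(P[...,2]>.01)&(P[...,2]<.05)];print('two cups',(r.min(0)+r.max(0))/2,r[:,2].max())
E
```

```text
t: 23.0
tcp_pos: [0.4381, 0.211, 0.0766]
tcp_rot: [-1.552, -0.278, 0.28]
wrist_force: [-5.3, 1.5, 20.0]
opening: 0.03
t 23.0 tcp [0.4381 0.211  0.0766] yaw x 20.35 y [-0.001  0.    -1.   ] F [-5.26  1.53 20.02] T [0.44 0.73 0.01] op 0.03 j [ 0.42  0.34  1.98  0.    0.82 -1.5 ]
X -0.0816 Y 0.0 th 1.643 r 0.1713
[-0.07898753 -0.0001611   0.0811013 ] 0.016410566829525106
t 23.05 tcp [0.4381 0.211  0.0766] yaw x 20.35 y [-0.001  0.    -1.   ] F [-5.77  1.23 20.05] T [0.41 0.66 0.04] op 0.0297 j [ 0.42  0.34  1.98  0.    0.82 -1.5 ]
two cups [ 0.43436192 -0.09732453  0.02133558] 0.032626277690900984
```

Run:
```python
from h import *
print(robot.sign_off()); st()
```

```text
the job is handed in; nothing more can be done
None
the job is handed in; nothing more can be done
```

I handed in the job at about 23 s, with the lever held at its stop and the foot down on the top cup. The hand-in gave no verdict.

1. **Cup:** I lifted only the top cup and set it seal side up in the nest. After letting go it measured level, about 0.5 mm off centre, with its top at about 51 mm.
2. **Catch:** I pushed the thumb plate down until it resisted with 10 N, which I took as the end of its travel. The picture showed the catch off and the lever still parked.
3. **Lever:** I took the knob with the jaws along the hinge pin and pulled it to the stop. It is held at 55 N grip. The knob centre measured about 81–83 mm up, against the nominal 82 mm. The wrist force rose from 14 to 20 N over the last 1.6 mm, which fits the hard stop.
4. **Other things:** The other two cups measured within about 2–3 mm of their place. The grease tin was still standing in the last pictures. I kept clear of the oil bottle and last saw it upright just after placing the cup. I did not check it again.

**Not confirmed directly:** I could not measure the foot's force on the cup, and with the foot down the cup shows only partly, sitting in the nest. The lever angle worked out from the tool position gave 1.64 rad, just past the 1.62 rad stop. That is because the fingers sit a few mm low on the ball.

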